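# Close the bonding jig and pile on the weights

### The job

A freshly glued board lies in the bonding jig and must be pressed while it cures. Draw the jig's slide lock fully back, press the steel pressure plate down between the towers, an ear in each clip-lined slot, until it sits flat on its ledges, and push the lock fully home over the ear. Then stack all the aluminium offcuts on the plate as weights, one on top of another in a single free-standing pile, any order and any face down, each centred over the plate's middle to within 15 mm; leave the jar, the reel and the tweezers where they are.

Things in the scene. Friction and masses are not known exactly. Their poses are not given: they have to be found in the camera images.
- jig: Bonding jig fixed on the table; origin on the table under its middle. Its y runs from tower to tower; the slide lock is at its -y end. Base plate 110 (x) by 245 (y) by 8 mm. Nothing but the base stands beside the middle of the seated plate. The two dark steel towers are centred 57 mm along +y and -y; between their inner faces is 96 mm.
- seat (a point): Where the middle of the pressure plate belongs when it is home in the jig: midway between the towers, 34 mm above the table (the plate's underside then rests on the ledges, 26 mm above the table, its top is 42 mm above the table). Axes as the jig's.
- slot (a point): Middle of the mouth of the +y slot, 42 mm above the table (the -y one is alike). The tower, 18 mm deep in y, is two posts, inner faces 34 mm apart in x, outer faces 62 mm, top 42 mm up; ledge between them 26 mm up. A springy brass clip lines each x side (gap 28 mm at rest, flared to 37 mm at its top 53 mm up). Pushing the plate past the four clips takes 5 to 12 N.
- lock (a joint): Slide lock, in m: 0 = fully back (outward, jig -y), 0.030 = fully home (inward, jig +y), both hard stops. Friction about 2 N; stays where left. Its flat tongue (18 mm wide, 5 mm thick, underside 36 mm above the table) runs into the -y slot: home it covers the plate's ear with 2 mm to spare; more than 12 mm forward it bars the ear's way.
- lock_grip (a point): Centre of the lock's black upright grip block, 16 (jig x) by 24 (jig y) by 34 mm tall, 58 mm above the table; its top is 75 mm above the table, and the white housing under it is 34 mm high. It is 130 mm from the jig's middle along -y when drawn back and 100 mm when home. Axes as the jig's.
- plate_c (a point): Centre of the steel pressure plate, half-way up. Body 60 (x) by 88 (y) by 16 mm, flat top; from the middle of each end an ear sticks out along y, 30 mm wide in x, 8 mm thick, flush with the underside, 24 mm long (136 mm over the ears). 0.26 kg. Same either way round. It starts lying flat on the table.
- cut_a_c (a point): Centre of mass of an offcut of 40 mm aluminium bar, 0.2 kg: a prism 40 mm wide along its y (parallel sides). Outline in x,z, mm from here: (-31, -16), (27, -16), (34, -2), (19, 17), (-27, 17). Starts bottom down (z up). Top and bottom parallel, 33 mm apart; pointed nose at +x.
- cut_b_c (a point): Centre of mass of an offcut of 40 mm aluminium bar, 0.2 kg: a prism 40 mm wide along its y (parallel sides). Outline in x,z, mm from here: (-34, -17), (22, -17), (34, 18), (-20, 18). Starts bottom down (z up). Top and bottom parallel, 35 mm apart; both ends lean to +x, so the top lies about 13 mm further to +x than the bottom.
- cut_c_c (a point): Centre of mass of an offcut of 40 mm aluminium bar, 0.2 kg: a prism 40 mm wide along its y (parallel sides). Outline in x,z, mm from here: (-27, -17), (30, -17), (33, 3), (24, 15), (-30, 19). Starts bottom down (z up). Its top slopes: higher at -x (36 mm) than at +x (32 mm), about 4 degrees.
- cut_d_c (a point): Centre of mass of an offcut of 40 mm aluminium bar, 0.2 kg: a prism 40 mm wide along its y (parallel sides). Outline in x,z, mm from here: (-31, -16), (32, -16), (27, 15), (-23, 21). Starts bottom down (z up). Its top slopes: higher at -x (37 mm) than at +x (31 mm), about 7 degrees.
- cut_e_c (a point): Centre of mass of an offcut of 40 mm aluminium bar, 0.2 kg: a prism 40 mm wide along its y (parallel sides). Outline in x,z, mm from here: (-26, -16), (25, -16), (31, 16), (-29, 16). Starts bottom down (z up). Top and bottom parallel, 32 mm apart; the top is longer than the bottom.
- cut_a: The offcut of the same name; origin on its bottom face below the centre of mass, axes as above.
- cut_b: The offcut of the same name; origin on its bottom face below the centre of mass, axes as above.
- cut_c: The offcut of the same name; origin on its bottom face below the centre of mass, axes as above.
- cut_d: The offcut of the same name; origin on its bottom face below the centre of mass, axes as above.
- cut_e: The offcut of the same name; origin on its bottom face below the centre of mass, axes as above.
- jar: Bystander: small paste jar with a white cap, 52 mm wide, 55 mm tall, on the table beyond the work; origin at its underside.
- reel: Bystander: black component reel lying flat, 90 mm across, 14 mm tall; origin at its underside.
- tweezers: Bystander: steel tweezers lying flat, 120 mm long, 4 mm high; origin at the middle.
There are look-alikes about, which are no part of the job. Leave any pink or turquoise look-alike of the cut_c alone.

How it is judged:
On the way, in this order (a step that is already met when the one before it is completed fails the run):
1. the slide lock is drawn fully back (value of joint lock below 0.003 m), for 0.2 s.
2. the pressure plate sits flat on its ledges in the jig, the lock still drawn back (distance between plate_c and seat below 0.006 m and z of plate_c in the frame of seat below 0.002 m and angle between plate_c's own z axis and vertical below 0.05 rad and angle between the y axis of plate_c and the y axis of seat, either way round below 0.08 rad and value of joint lock below 0.006 m), for 0.2 s.
3. the lock is fully home over the seated plate's ear (distance between plate_c and seat below 0.006 m and z of plate_c in the frame of seat below 0.002 m and angle between plate_c's own z axis and vertical below 0.05 rad and angle between the y axis of plate_c and the y axis of seat, either way round below 0.08 rad and value of joint lock above 0.027 m), for 0.2 s.
4. all the offcuts stand in one pile on the plate (horizontal distance between each of cut_a_c, cut_b_c, cut_c_c, cut_d_c, cut_e_c and plate_c below 0.015 m and height (world z) of each of cut_a_c, cut_b_c, cut_c_c, cut_d_c, cut_e_c above 0.05 m and linear speed of each of cut_a, cut_b, cut_c, cut_d, cut_e below 0.02 m/s and angular speed of each of cut_a, cut_b, cut_c, cut_d, cut_e below 0.2 rad/s), for 0.3 s.
At the end, for the whole second after the job is handed in: Plate flat in the jig: within 6 mm of the seat, under 2 mm high, tilt under 0.05 rad, in line within 0.08 rad. Lock past 27 of 30 mm. Every offcut present at rest in one pile on the plate, its centre within 15 mm sideways of the plate's and over 50 mm above the table (all of step 3 and all of step 4); the robot touches nothing.
It fails at once if the jar, the reel or the tweezers are moved more than 30 mm (distance of any of jar, reel, tweezers from where it was at the start of the episode above 0.03 m).
Of cut_a, cut_b, cut_c, cut_d, cut_e only 3 to 5 are there at a start; the rules pass over those that are not, and their reading is None.
At some moment in a run one of plate, cut_a, cut_b, cut_c, cut_d, cut_e may be knocked a few centimetres aside while the robot is not near it.
Once in a run the grip may slacken for a moment while it holds something.
It also fails if it takes over 210 s, if anything falls off the work surface, if the arm or the gripper's body presses on something with over 40 N, if the wrist force passes 120 N, or if a joint passes its speed limit or range.

### The arm

A 6-joint arm with a two-finger parallel gripper is mounted at the origin on the work surface. World frame = base frame: x ahead of the robot, y to its left, z up, the work surface at z = 0. Lengths are in m, angles in rad, forces in N, time in s.
With the tool pointing down it reaches from about 0.35 to 0.925 m from the base axis. Payload 6.4 kg.
Tool frame: the origin (TCP) lies between the finger pads; the fingertips stand 22 mm ahead of it and the grasp point (between the pads) lies 3 mm ahead of it; z points along the fingers, y is the line along which they close (so a half turn about z gives the same grasp; the last joint's range is limited). The gripper opens to 85 mm and grips with 20 to 120 N. Pads are 22 mm wide; open, the fingers measure 114 mm over their backs; the gripper's body (76 mm by 85 mm) begins 54 mm behind the grasp point. The pads swing forward as they close: fully open they stand 13 mm farther back than shut.
Start: joints at [1.026, 0.245, 1.558, -0, 1.339, -0.174], TCP at [0.236, 0.606, 0.253] pointing down, gripper open.
Joint ranges: [-3.13, 3.13], [-1.02, 2.26], [0.13, 2.54], [-0.95, 4.09], [0.21, 2.88], [-2.74, 2.74]. Speed limits (rad/s): [2.57, 2.57, 3.14, 3.14, 3.14, 3.14].

### API

Orientations are given as a unit quaternion [x, y, z, w].
In Python, from rig import readout, cams, job, spot_in gives the robot as it stands.
- The arm moves only by the tool send_rows, never from a script. Its argument "plan" is a list of rows, each a list of 6 numbers: the shift along the tool's x, y, z each as a share of 1 m, from -1 to 1, then the turn, a rotation vector about the tool's x, y, z each as a share of pi/2 rad, from -1 to 1. In form: [[tx, ty, tz, wx, wy, wz], ...]. A call has 1 to 20 rows; each row is the pose to reach, as a shift and turn from the pose commanded when the call began, along the tool's axes at that moment; what a row does not reach only later rows make up. A row lasts 1/12 s, in which the tool goes at most 41.7 mm and 7.16 degrees, less where a joint would pass 70% of its speed; a pose out of reach is approached as far as the arm can. A call with a number of a shift or a turn outside -1 to 1 is refused whole. A call with a gripper value outside its range is refused whole. "claw" is the closure, from 0 (fully open) to 1 (shut), set as the call begins (left out, the last holds). The fingers move at their own pace and stop on an object; "grip_force" is the grip in N (left out, the last holds). Time passes only in rows, so rows that repeat a pose let the fingers close. It gives the time, the measured TCP pose, the force, the opening and the grip force at its end, in the units of the state.
- readout.read_state(): the state, without advancing time (a new reading comes with each control period).
- cams.capture(name): name is "scene" or "top" or "wrist"; returns the picture (384x512x3 uint8, red, green, blue); there is no depth.
- cams.get_calibration(name): a dict with "K" (3x3 intrinsics, pixels), "extrinsics" (4x4, takes a point from camera to world coordinates); the wrist camera has in their place "tool_from_camera" (4x4, takes a point from camera to tool coordinates, whose origin is the TCP and whose axes are the flange's). Camera axes: x right, y up, looking along -z (the intrinsics and any distortion apply to the point x, -y, -z); pixel columns grow to the right and rows downward; lengths in m; the calibration is good to about 2 mm. The wrist camera is an equidistant fisheye: a pixel r from the principal point sees the ray r / f radians off the axis. A picture is of the moment at which its call begins: read the wrist's pose just before it. get_calibration takes no time and is no camera call.
- job.hand_in(): hands the job in; it is judged then, once.
Trained networks look in the newest picture that a camera, given by its name, has taken for a name from the list of things; names that differ only in an ending like _2 or _b are one class to them, and where a whole thing is asked for, a point or a joint stands for the part that bears it (a point fixed in the world has none). Each returns a list of dicts, best first, with "p" (0 to 1); they miss things now and then, are a little off and sometimes report something else, mostly with a low value. They report only what shows in the picture. A call takes as long as a camera call. They do not tell look-alikes from the thing itself.
- spot_in(camera, query): "extent" ([left, top, width, height] in pixels, round what is visible of it).
The state is a dict: "clock": time; "joint_positions": joint angles; "dq": joint speeds; "tau": joint torques, N m; "eef_pos": TCP position; "ee_rot": TCP orientation; "contact_force": force on the tool from outside, world axes, zero at the start; "wrist_torque": the same for the moment, N m; "grip_width": finger opening in m; "grasp_force": force on a finger pad.
Only numpy, scipy, OpenCV 4.12 (cv2) and the standard library are available. Lean on these libraries where they do the work, as an engineer would, in place of code of your own. Each camera call takes 0.05 s, during which the arm holds its last target. There are 200 camera calls.

## Working session

There is one attempt and no reset: what is moved stays moved. The work goes in short steps, Python scripts to look and compute and a tool call to move; the robot and the scene stay as the last step left them, time stands still between calls to the robot, and variables do not carry over. Pictures are saved under pics/ and viewed, at most 14 in all, crops included, and the job is handed in when it is done.

Besides the shell and the picture viewer there is one more tool, called after "Request:" as name(argument=value, ...) on one line, values as JSON. send_rows: Moves the arm, as the interface text tells. Shift numbers are shares of 1 m and turn numbers shares of pi/2 rad, none past 1 either way. Its arguments: {"type":"object","properties":{"plan":{"type":"array"},"claw":{"type":"number"},"grip_force":{"type":"number"}},"required":["plan"]}

```bash
ls; mkdir -p pics
python3 - <<'E'
from rig import readout, cams, job, spot_in
import cv2, numpy as np
np.set_printoptions(precision=4,suppress=True)
print(readout.read_state())
for n in ["scene","top"]:
    im=cams.capture(n); cv2.imwrite(f"pics/{n}0.png",cv2.resize(im[:,:,::-1],(800,600),interpolation=cv2.INTER_CUBIC))
    cv2.imwrite(f"pics/{n}_raw.png",im[:,:,::-1])
    c=cams.get_calibration(n); print(n,c)
    for q in ["plate_c","lock_grip","cut_a","cut_b","cut_c","cut_d","cut_e","jar","reel","tweezers","jig"]:
        print(q,[(d['extent'],round(d['p'],2)) for d in spot_in(n,q)])
print(cams.get_calibration("wrist"))
E
```

```text
pics
{'clock': 0.0, 'joint_positions': array([ 1.0259,  0.2458,  1.559 ,  0.    ,  1.3387, -0.1741]), 'dq': array([ 0.0015, -0.0008,  0.0015, -0.0006, -0.0006, -0.0001]), 'tau': array([ -0.    , -42.9513, -32.613 ,  -0.0001,   0.0052,   0.    ]), 'eef_pos': array([0.2353, 0.6054, 0.2522]), 'ee_rot': array([ 0.1844,  0.9829, -0.0009, -0.0004]), 'contact_force': array([0.0219, 0.    , 0.0402]), 'wrist_torque': array([-0.0329,  0.0051,  0.0301]), 'grasp_force': 0.0, 'grip_width': 0.08538231119359178}
scene {'K': array([[398.5612,   0.    , 246.3199],
       [  0.    , 398.5612, 195.8084],
       [  0.    ,   0.    ,   1.    ]]), 'extrinsics': array([[-0.0903, -0.6109,  0.7866,  1.3024],
       [ 0.9959, -0.0537,  0.0726,  0.0695],
       [-0.0021,  0.7899,  0.6132,  0.6384],
       [ 0.    ,  0.    ,  0.    ,  1.    ]])}
plate_c [([336.4, 175.5, 56.9, 20.9], 0.65), ([86.5, 174.7, 100.8, 39.2], 0.5)]
lock_grip [([106.3, 171.8, 24.4, 18.9], 0.5)]
cut_a [([309.6, 144.7, 21.2, 21.9], 0.93), ([268.3, 147.8, 17.0, 21.8], 0.9), ([240.1, 206.8, 30.4, 25.6], 0.81), ([278.2, 197.5, 29.7, 25.2], 0
[... 3316 characters left out ...]
270.1, 18.0, 22.7], 0.87), ([155.6, 276.8, 26.5, 31.6], 0.75), ([228.0, 217.6, 33.8, 30.3], 0.74), ([205.0, 178.5, 28.9, 27.8], 0.72), ([215.3, 130.4, 24.3, 30.8], 0.65), ([286.6, 247.7, 16.7, 26.6], 0.64)]
jar [([307.4, 93.0, 19.1, 25.2], 0.88)]
reel [([189.6, 84.9, 34.5, 39.9], 0.96)]
tweezers [([258.5, 80.8, 31.7, 34.0], 0.57)]
jig [([326.1, 190.8, 106.5, 61.0], 0.9)]
{'K': array([[297.3186,   0.    , 252.156 ],
       [  0.    , 297.3186, 190.9848],
       [  0.    ,   0.    ,   1.    ]]), 'tool_from_camera': array([[-0.0002,  0.9642,  0.2653,  0.0669],
       [ 1.    ,  0.0003,  0.    , -0.0004],
       [-0.0001,  0.2653, -0.9642, -0.1202],
       [ 0.    ,  0.    ,  0.    ,  1.    ]])}
```

Run:
```python
import cv2
a=cv2.imread("pics/top_raw.png")[60:330,90:450]; cv2.imwrite("pics/top1.png",cv2.resize(a,(800,600),interpolation=cv2.INTER_CUBIC))
```

```text
(no output)
```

View pics/top1.png

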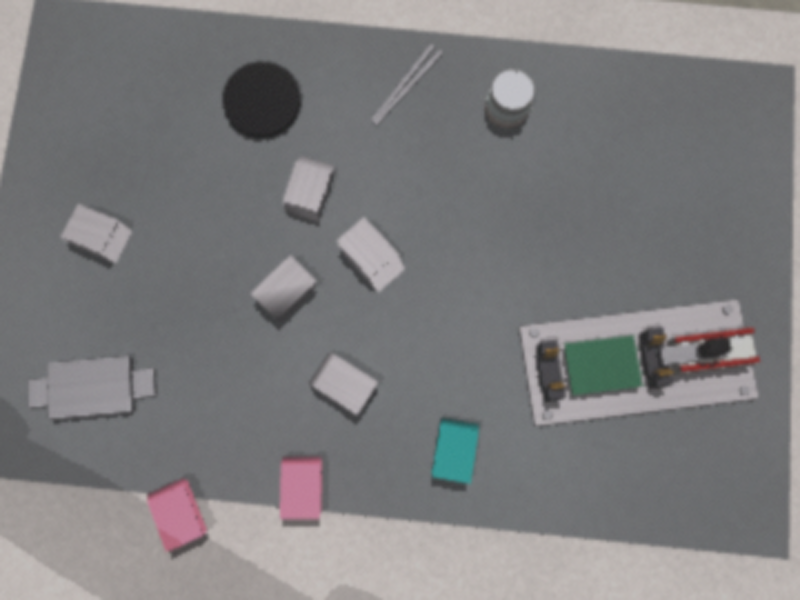

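View pics/scene0.png

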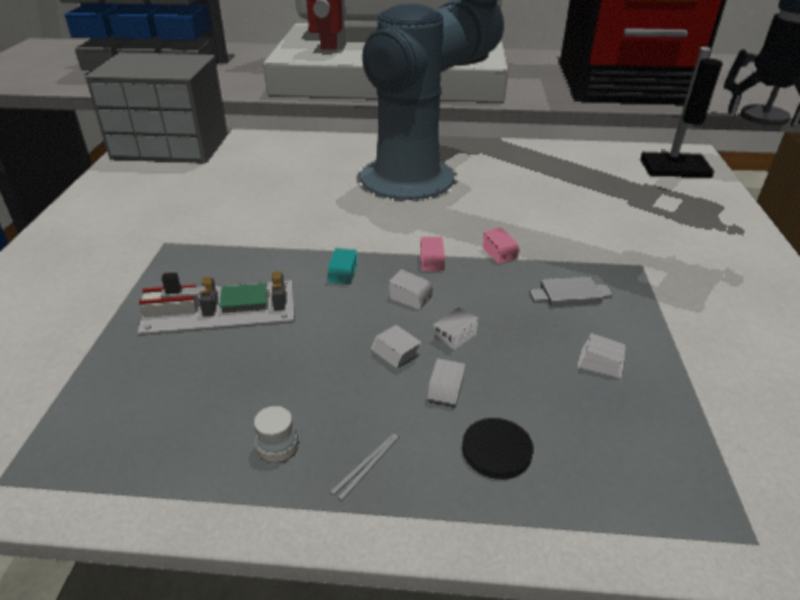

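The top view shows five grey offcuts, at crop pixels (97,233), (308,188), (370,253), (284,288) and (345,385). The plate is at (90,388) and the jig at (640,362), with its lock partly forward. The pink and turquoise look-alikes are at the bottom. The scene view shows the same layout.

```bash
cat > h.py <<'E'
import numpy as np, cv2
from scipy.spatial.transform import Rotation as R
from rig import readout, cams, job, spot_in
np.set_printoptions(precision=4,suppress=True)
CAL={n:cams.get_calibration(n) for n in ("scene","top","wrist")}
def tool(st): return st["eef_pos"],R.from_quat(st["ee_rot"])
def campose(n,st=None):
    if n!="wrist": return CAL[n]["extrinsics"]
    T=np.eye(4); p,r=tool(st); T[:3,:3]=r.as_matrix(); T[:3,3]=p
    return T@CAL[n]["tool_from_camera"]
def proj(n,E,P):
    P=np.atleast_2d(P); c=(P-E[:3,3])@E[:3,:3]; c=c*[1,-1,-1]; K=CAL[n]["K"]
    if n=="wrist":
        r=np.linalg.norm(c[:,:2],axis=1)+1e-12; k=np.arctan2(r,c[:,2])/r; q=c[:,:2]*k[:,None]
    else: q=c[:,:2]/c[:,2:]
    return q*[K[0,0],K[1,1]]+K[:2,2]
def back(n,E,px,z):
    K=CAL[n]["K"]; q=(np.atleast_2d(px)-K[:2,2])/[K[0,0],K[1,1]]
    if n=="wrist":
        th=np.linalg.norm(q,axis=1,keepdims=True); d=np.hstack([q*np.sinc(th/np.pi)**1,np.cos(th)])
    else: d=np.hstack([q,np.ones((len(q),1))])
    d=(d*[1,-1,-1])@E[:3,:3].T
    return E[:3,3]+d*((z-E[2,3])/d[:,2:])
def snap(n,tag):
    st=readout.read_state(); im=cams.capture(n)
    np.savez(f"pics/{tag}.npz",im=im,E=campose(n,st),n=n); return im,campose(n,st)
def down(yaw,tilt=None):
    "tool pointing down whose y axis (closing line) has world heading yaw"
    y=np.array([np.cos(yaw),np.sin(yaw),0]); z=np.array([0,0,-1.]); m=R.from_matrix(np.c_[np.cross(y,z),y,z])
    return m
def row(p,rot=None,st=None,quiet=False):
    "row from the measured pose to world position p, rotation rot"
    st=st or readout.read_state(); p0,r0=tool(st); rot=rot or r0
    s=r0.inv().apply(np.array(p)-p0); w=(r0.inv()*rot).as_rotvec()/(np.pi/2)
    o=np.round(np.r_[s,w],4); 
    if not quiet: print(o.tolist(), "dist",np.linalg.norm(s).round(3),"deg",(np.linalg.norm(w)*90).round(1))
    return o
def near(yaw,st=None):
    "closing-line heading yaw or yaw+pi, whichever needs less turning"
    st=st or readout.read_state(); r0=tool(st)[1]
    return min((down(yaw),down(yaw+np.pi)),key=lambda m:(r0.inv()*m).magnitude())
E
python3 - <<'E'
from h import *
E=CAL["top"]["extrinsics"]
f=lambda L,z:back("top",E,np.array(L)/2.2222+[90,60],z)
print("cuts",f([(97,233),(308,188),(370,253),(284,288),(345,385)],.03))
print("plate",f([(90,388),(38,392),(145,383)],.016))
print("jig",f([(522,325),(740,302),(757,397),(536,425)],.008),"grip",f([(714,347)],.075))
print("others",f([(262,100),(407,85),(512,90)],.0))
st=readout.read_state(); print((st["ee_rot"]),R.from_quat(st["ee_rot"]).as_matrix())
row([.45,.13,.26],near(0)); row([.45,.13,.26],near(np.pi/2))
E
```

```text
cuts [[0.5908 0.3177 0.03  ]
 [0.6648 0.0942 0.03  ]
 [0.5981 0.0186 0.03  ]
 [0.5502 0.1071 0.03  ]
 [0.4527 0.0304 0.03  ]]
plate [[0.4237 0.3023 0.016 ]
 [0.414  0.3569 0.016 ]
 [0.4349 0.2445 0.016 ]]
jig [[ 0.5393 -0.1545  0.008 ]
 [ 0.5888 -0.3917  0.008 ]
 [ 0.486  -0.4122  0.008 ]
 [ 0.4325 -0.1769  0.008 ]] grip [[ 0.5241 -0.3414  0.075 ]]
others [[ 0.7747  0.1629  0.    ]
 [ 0.81   -0.0028  0.    ]
 [ 0.8161 -0.125   0.    ]]
[ 0.1844  0.9829 -0.     -0.    ] [[-0.932   0.3624 -0.    ]
 [ 0.3624  0.932  -0.    ]
 [ 0.     -0.     -1.    ]]
[-0.3723, -0.3658, -0.0067, -0.0, 0.0, 0.7639] dist 0.522 deg 68.8
[-0.3723, -0.3658, -0.0067, -0.0, -0.0, -0.2361] dist 0.522 deg 21.2
```

Request:
send_rows(plan=[[-0.372, -0.366, 0.03, 0, 0, -0.236], [-0.372, -0.366, 0.03, 0, 0, -0.236], [-0.372, -0.366, 0.03, 0, 0, -0.236], [-0.372, -0.366, 0.03, 0, 0, -0.236], [-0.372, -0.366, 0.03, 0, 0, -0.236], [-0.372, -0.366, 0.03, 0, 0, -0.236], [-0.372, -0.366, 0.03, 0, 0, -0.236], [-0.372, -0.366, 0.03, 0, 0, -0.236], [-0.372, -0.366, 0.03, 0, 0, -0.236], [-0.372, -0.366, 0.03, 0, 0, -0.236], [-0.372, -0.366, 0.03, 0, 0, -0.236], [-0.372, -0.366, 0.03, 0, 0, -0.236], [-0.372, -0.366, 0.03, 0, 0, -0.236], [-0.372, -0.366, 0.03, 0, 0, -0.236], [-0.372, -0.366, 0.03, 0, 0, -0.236], [-0.372, -0.366, 0.03, 0, 0, -0.236]], claw=0)

```text
clock: 2.53
eef_pos: [0.4495, 0.1302, 0.2233]
ee_rot: [0.0, 1.0, 0.0, -0.0]
contact_force: [-0.3, 1.5, 0.2]
grip_width: 0.0857
grasp_force: 0.0
```

Run:
```python
from h import *
im,E=snap("wrist","w1"); cv2.imwrite("pics/w1.png",cv2.resize(im[:,:,::-1],(800,600),interpolation=cv2.INTER_CUBIC))
st=readout.read_state(); print(st["eef_pos"],st["ee_rot"],st["joint_positions"])
row([.48,-.22,.24],near(np.pi/2))
```

```text
[0.4493 0.1306 0.2234] [-0.0004  1.      0.0001  0.    ] [ 0.0397 -0.1661  2.0381  0.0003  1.2696 -1.532 ]
[-0.0304, -0.3506, -0.0167, 0.0002, 0.0, 0.0006] dist 0.352 deg 0.1
```

View pics/w1.png

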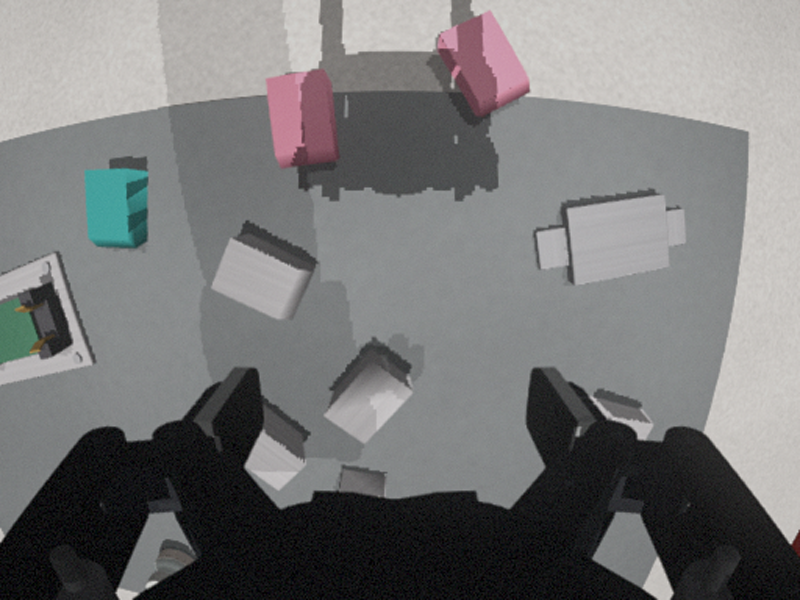

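The wrist view shows four offcuts, one of them partly behind the fingers, plus the plate at (620,238) and the end of the jig at (35,310). The image's top points toward the base, so I'll look from farther out.

Request:
send_rows(plan=[[-0.23, -0.01, -0.12, 0, 0, 0], [-0.23, -0.01, -0.12, 0, 0, 0], [-0.23, -0.01, -0.12, 0, 0, 0], [-0.23, -0.01, -0.12, 0, 0, 0], [-0.23, -0.01, -0.12, 0, 0, 0], [-0.23, -0.01, -0.12, 0, 0, 0], [-0.23, -0.01, -0.12, 0, 0, 0], [-0.23, -0.01, -0.12, 0, 0, 0], [-0.23, -0.01, -0.12, 0, 0, 0], [-0.23, -0.01, -0.12, 0, 0, 0]])

```text
clock: 3.42
eef_pos: [0.6782, 0.1211, 0.3421]
ee_rot: [-0.001, 1.0, 0.0, -0.001]
contact_force: [-0.9, -0.9, 0.0]
grip_width: 0.0857
grasp_force: 0.0
```

Run:
```python
from h import *
snap("wrist","w2")
```

Request:
send_rows(plan=[[0.02, -0.36, 0.08, 0, 0, 0], [0.02, -0.36, 0.08, 0, 0, 0], [0.02, -0.36, 0.08, 0, 0, 0], [0.02, -0.36, 0.08, 0, 0, 0], [0.02, -0.36, 0.08, 0, 0, 0], [0.02, -0.36, 0.08, 0, 0, 0], [0.02, -0.36, 0.08, 0, 0, 0], [0.02, -0.36, 0.08, 0, 0, 0], [0.02, -0.36, 0.08, 0, 0, 0], [0.02, -0.36, 0.08, 0, 0, 0], [0.02, -0.36, 0.08, 0, 0, 0], [0.02, -0.36, 0.08, 0, 0, 0]])

```text
clock: 4.47
eef_pos: [0.659, -0.239, 0.2632]
ee_rot: [-0.0, 1.0, 0.0, -0.0]
contact_force: [0.5, 0.2, 0.0]
grip_width: 0.0857
grasp_force: 0.0
```

Run:
```python
from h import *
im,E=snap("wrist","w3"); snap("top","t3"); snap("scene","s3")
st=readout.read_state(); print(st["eef_pos"],st["ee_rot"])
cv2.imwrite("pics/w3.png",cv2.resize(im[100:300,40:400,::-1],(800,444),interpolation=cv2.INTER_CUBIC))
a=np.load("pics/w2.npz"); cv2.imwrite("pics/w2.png",cv2.resize(a["im"][:,:,::-1],(800,600),interpolation=cv2.INTER_CUBIC))
# segmentation prep: grey stats
hsv=cv2.cvtColor(a["im"],cv2.COLOR_RGB2HSV)
print(np.percentile(hsv[100:300,:,2],[10,50,75,90]))
```

```text
[ 0.6598 -0.2383  0.264 ] [-0.001   1.     -0.0001  0.0003]
[ 59. 130. 164. 194.]
```

View pics/w2.png

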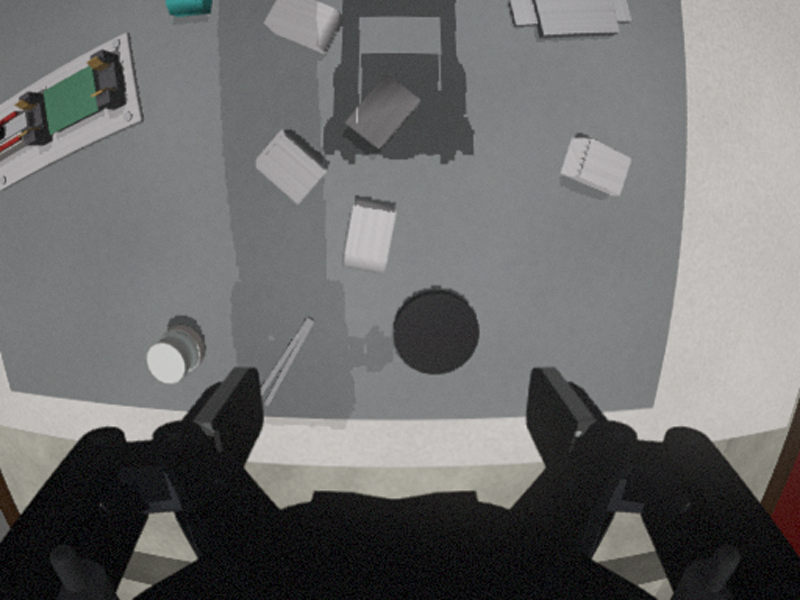

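View pics/w3.png

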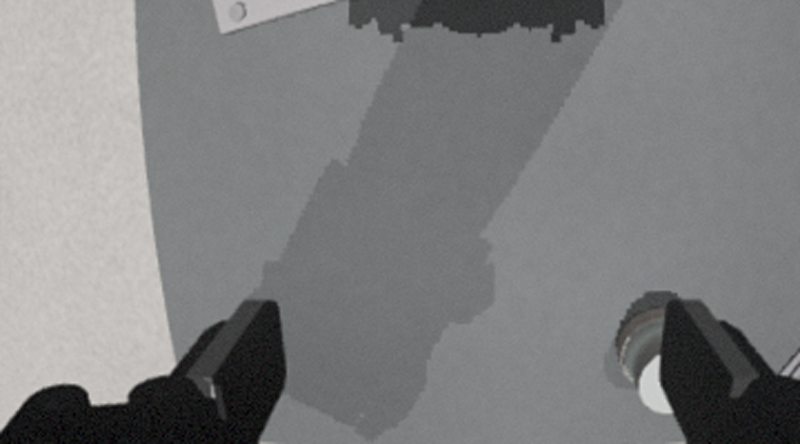

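The wrist camera looks ahead of the TCP. w2 shows all five offcuts, at (303,22), (382,117), (292,166), (370,234) and (596,165). w3 just missed the jig, so I'll move back toward the base.

Request:
send_rows(plan=[[0.2, -0.02, 0.02, 0, 0, 0], [0.2, -0.02, 0.02, 0, 0, 0], [0.2, -0.02, 0.02, 0, 0, 0], [0.2, -0.02, 0.02, 0, 0, 0], [0.2, -0.02, 0.02, 0, 0, 0], [0.2, -0.02, 0.02, 0, 0, 0], [0.2, -0.02, 0.02, 0, 0, 0], [0.2, -0.02, 0.02, 0, 0, 0], [0.2, -0.02, 0.02, 0, 0, 0]])

```text
clock: 5.37
eef_pos: [0.461, -0.2599, 0.2443]
ee_rot: [-0.001, 1.0, -0.001, 0.001]
contact_force: [0.2, 1.0, -0.8]
grip_width: 0.0856
grasp_force: 0.0
```

Run:
```python
from h import *
im,E=snap("wrist","w4")
print(readout.read_state()["eef_pos"])
cv2.imwrite("pics/w4.png",cv2.resize(im[40:340,40:440,::-1],(800,600),interpolation=cv2.INTER_CUBIC))
```

```text
[ 0.4609 -0.26    0.2441]
```

View pics/w4.png

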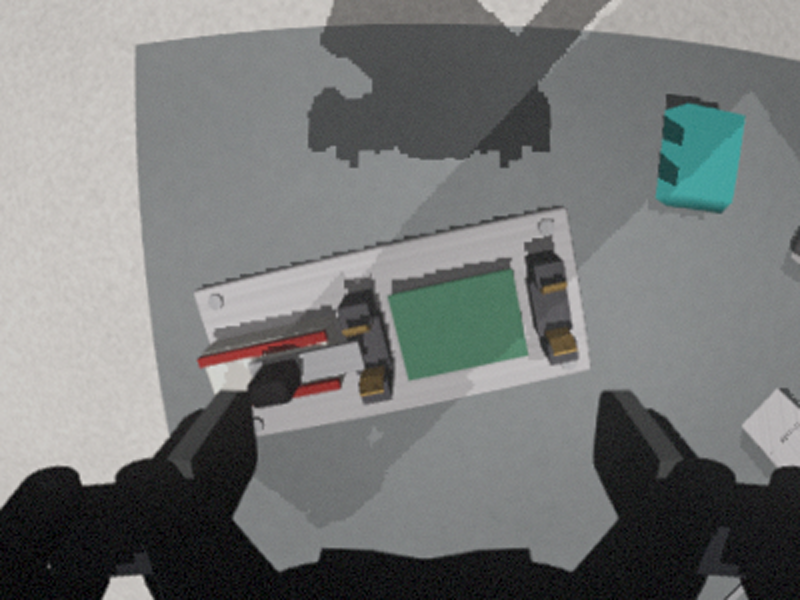

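```bash
cat > fit.py <<'E'
from h import *
from scipy.optimize import minimize, least_squares, linear_sum_assignment
OUT={"a":[(-31,-16),(27,-16),(34,-2),(19,17),(-27,17)],"b":[(-34,-17),(22,-17),(34,18),(-20,18)],
"c":[(-27,-17),(30,-17),(33,3),(24,15),(-30,19)],"d":[(-31,-16),(32,-16),(27,15),(-23,21)],"e":[(-26,-16),(25,-16),(31,16),(-29,16)]}
def verts(k):
    o=np.array(OUT[k])/1000.; o=o-[0,o[:,1].min()]
    return np.array([(x,s*.02,z) for s in(-1,1) for x,z in o])
def place(V,x,y,yaw,z=0): return R.from_euler("z",yaw).apply(V)+[x,y,z]
S=4
def hullmask(n,E,P,box):
    q=(proj(n,E,P)-box[:2]+.5)*S-.5
    m=np.zeros((box[3]*S,box[2]*S),np.uint8); h=cv2.convexHull(q.astype(np.float32))
    cv2.fillConvexPoly(m,np.round(h*16).astype(np.int32),1,shift=4); return m
def seg(im,n,E,V,x,y,r=.045):
    "grabcut block mask round (x,y)"
    c=proj(n,E,[[x,y,.017]])[0]; s=np.linalg.norm(proj(n,E,[[x,y+.05,.017]])[0]-c)/.05
    R0=int(np.ceil(s*.07)); box=[int(c[0])-R0,int(c[1])-R0,2*R0,2*R0]
    if box[0]<0 or box[1]<0 or box[0]+box[2]>512 or box[1]+box[3]>384: return None
    sub=im[box[1]:box[1]+2*R0,box[0]:box[0]+2*R0].copy()
    up=cv2.resize(sub,None,fx=S,fy=S,interpolation=cv2.INTER_CUBIC)
    g=np.full(up.shape[:2],cv2.GC_BGD,np.uint8); ctr=tuple(int(v) for v in (c-box[:2])*S)
    cv2.circle(g,ctr,int(s*.05*S),cv2.GC_PR_BGD,-1); cv2.circle(g,ctr,int(s*.03*S),cv2.GC_PR_FGD,-1); cv2.circle(g,ctr,int(s*.012*S),cv2.GC_FGD,-1)
    cv2.grabCut(cv2.cvtColor(up,cv2.COLOR_RGB2BGR),g,None,np.zeros((1,65)),np.zeros((1,65)),6,cv2.GC_INIT_WITH_MASK)
    m=((g==1)|(g==3)).astype(np.uint8)
    N,l,st,_=cv2.connectedComponentsWithStats(m); k=l[ctr[1],ctr[0]]
    return box,(l==k).astype(np.uint8) if k else m
def fitblock(V,segs,x0):
    def cost(p):
        t=0
        for n,E,box,m in segs:
            h=hullmask(n,E,place(V,*p),box); t+=1-(h&m).sum()/max(1,(h|m).sum())
        return t/len(segs)
    best=None
    c0=sorted(((cost((x0[0],x0[1],a)),a) for a in np.arange(0,2*np.pi,np.pi/12)))[:4]
    for _,a in c0:
        r=minimize(cost,(x0[0],x0[1],a),method="Nelder-Mead",options=dict(initial_simplex=np.array([x0[0],x0[1],a])+np.array([[0,0,0],[.006,0,0],[0,.006,0],[0,0,.15]]),xatol=2e-4,fatol=1e-4))
        if best is None or r.fun<best.fun: best=r
    return best
E
cat > /tmp/r.py <<'E'
from fit import *
B=[(.5908,.3177),(.6648,.0942),(.5981,.0186),(.5502,.1071),(.4527,.0304)]
W={0:["w2","t3","s3"],1:["w2","t3","s3"],2:["w2","t3","s3","w4"],3:["w1","w2","t3","s3"],4:["w1","w2","t3","s3"]}
D={k:np.load(f"pics/{k}.npz") for k in("w1","w2","t3","s3","w4")}
C=np.ones((5,5)); RR={}
tiles=[]
for i,(x,y) in enumerate(B):
    segs=[]
    for w in W[i]:
        d=D[w]; n=str(d["n"]); s=seg(d["im"],n,d["E"],None,x,y)
        if s is None: continue
        segs.append((n,d["E"],*s))
    for j,k in enumerate("abcde"):
        r=fitblock(verts(k),segs,(x,y)); C[i,j]=r.fun; RR[i,k]=r.x
    k="abcde"[C[i].argmin()]
    for (n,E,box,m),w in zip(segs,W[i]):
        im=cv2.resize(D[w]["im"][box[1]:box[1]+box[3],box[0]:box[0]+box[2],::-1],None,fx=S,fy=S)
        cv2.drawContours(im,cv2.findContours(m,0,1)[0],-1,(0,255,0),1)
        cv2.drawContours(im,cv2.findContours(hullmask(n,E,place(verts(k),*RR[i,k]),box),0,1)[0],-1,(0,0,255),1)
        tiles.append((i,cv2.resize(im,(150,118))))
print(C)
a,b=linear_sum_assignment(C)
for i,j in zip(a,b): print(i,"abcde"[j],RR[i,"abcde"[j]])
canvas=np.zeros((590,600,3),np.uint8); cnt={}
for i,t in tiles:
    c=cnt.get(i,0); cnt[i]=c+1
    canvas[i*118:(i+1)*118,c*150:(c+1)*150]=t
cv2.imwrite("pics/fit.png",canvas)
np.save("pics/RR.npy",RR,allow_pickle=True)
# jig
E=D["w4"]["E"]; o=np.array
pw=o([(195,290),(565,207),(590,370)])/2+40; pt=o([(522,325),(740,302),(757,397),(536,425)])/2.2222+[90,60]
cor=o([(-.055,-.1225,.008),(-.055,.1225,.008),(.055,.1225,.008),(.055,-.1225,.008)])
f=lambda p:np.r_[((proj("wrist",E,place(cor[:3],*p))-pw)).ravel(),(proj("top",CAL["top"]["extrinsics"],place(cor[[2,3,0,1]],*p))-pt).ravel()]
r=least_squares(f,(.51,-.28,.2)); print("jig",r.x,r.fun)
jig=r.x
print("grip from w4 top",back("wrist",E,o([(265,385)])/2+40,.075),"mid",back("wrist",E,o([(277,377)])/2+40,.058))
for d in (.1,.115,.13): print(d,place(o([(0,-d,.058)]),*jig))
E
python3 /tmp/r.py
```

```text
[[0.0992 0.173  0.1102 0.0763 0.1202]
 [0.0791 0.111  0.0773 0.1151 0.1039]
 [0.1955 0.131  0.1866 0.1937 0.2134]
 [0.1492 0.1251 0.1431 0.1542 0.1389]
 [0.1424 0.1712 0.152  0.1638 0.1597]]
0 d [0.5939 0.3257 1.2634]
1 c [0.6657 0.097  2.9615]
2 b [0.5993 0.0193 0.8302]
3 e [0.5502 0.11   5.5944]
4 a [0.4521 0.0311 1.0865]
jig [ 0.5119 -0.282   0.2156] [-2.4057 -0.1355  0.4571 -0.0586  0.0946  0.2531 -1.5943 -0.1995 -0.7037
 -1.2922  0.5185  0.7322 -1.1585  0.1089]
grip from w4 top [[ 0.5208 -0.347   0.075 ]] mid [[ 0.5231 -0.3444  0.058 ]]
0.1 [[ 0.5333 -0.3797  0.058 ]]
0.115 [[ 0.5365 -0.3944  0.058 ]]
0.13 [[ 0.5397 -0.409   0.058 ]]
```

View pics/fit.png

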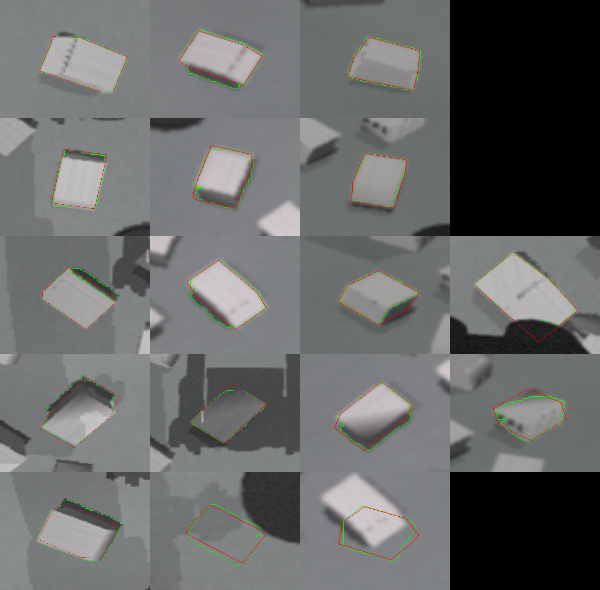

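The block fits are rough because the masks include shadow, so I'll redo them from closer views before each grasp. The tower midpoint sits about 40 mm to +y of the base centre, so the lock is nearly home. I'll look closely at the jig with the gripper already aligned to it.

Run:
```python
from h import *
row([.525,-.345,.20],down(.2156))
```

```text
[-0.0639, -0.0851, 0.0442, 0.0, 0.0011, 0.8637] dist 0.115 deg 77.7
```

Request:
send_rows(plan=[[-0.064, -0.085, 0.044, 0, 0, 0.864], [-0.064, -0.085, 0.044, 0, 0, 0.864], [-0.064, -0.085, 0.044, 0, 0, 0.864], [-0.064, -0.085, 0.044, 0, 0, 0.864], [-0.064, -0.085, 0.044, 0, 0, 0.864], [-0.064, -0.085, 0.044, 0, 0, 0.864], [-0.064, -0.085, 0.044, 0, 0, 0.864], [-0.064, -0.085, 0.044, 0, 0, 0.864], [-0.064, -0.085, 0.044, 0, 0, 0.864], [-0.064, -0.085, 0.044, 0, 0, 0.864], [-0.064, -0.085, 0.044, 0, 0, 0.864], [-0.064, -0.085, 0.044, 0, 0, 0.864], [-0.064, -0.085, 0.044, 0, 0, 0.864], [-0.064, -0.085, 0.044, 0, 0, 0.864]])

```text
clock: 6.58
eef_pos: [0.5242, -0.345, 0.1992]
ee_rot: [0.627, 0.779, 0.0, 0.0]
contact_force: [0.1, 0.5, -0.3]
grip_width: 0.0855
grasp_force: 0.0
```

Run:
```python
from h import *
im,E=snap("wrist","w5")
print(readout.read_state()["eef_pos"])
cv2.imwrite("pics/w5.png",cv2.resize(im[0:300,60:460,::-1],(800,600),interpolation=cv2.INTER_CUBIC))
```

```text
[ 0.524  -0.345   0.1992]
```

View pics/w5.png

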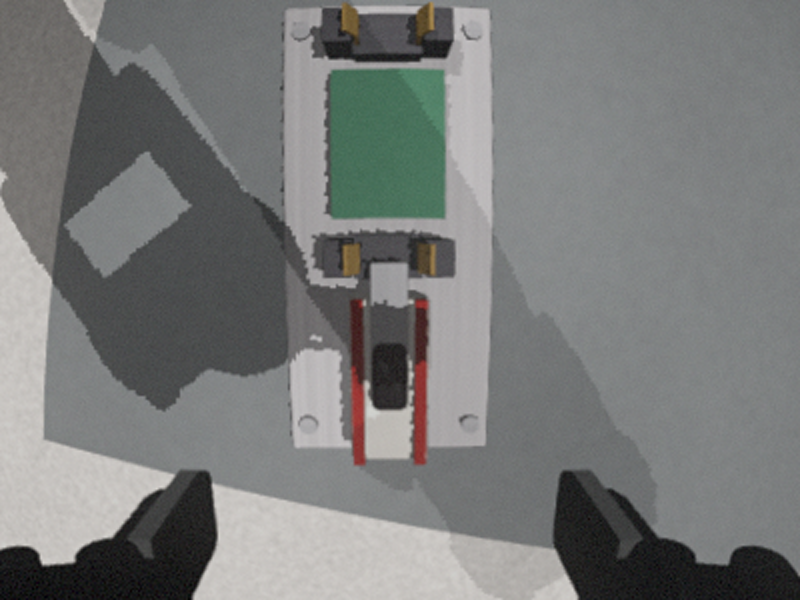

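Run:
```python
from h import *
from scipy.optimize import least_squares
d=np.load("pics/w5.npz"); E=d["E"]; o=np.array
b=lambda L,z: back("wrist",E,o(L)/2+[60,0],z)[:,:2]
C=b([(284,8),(489,10),(293,447),(487,445)],.008); print(C)
ax=(C[0]+C[1]-C[2]-C[3]); yaw=np.arctan2(-ax[0],ax[1]); yx=C[1]+C[3]-C[0]-C[2]; print("len",np.linalg.norm(ax)/2,np.linalg.norm(yx)/2,"yaw",yaw,np.arctan2(yx[1],yx[0]))
ex=o([np.cos(yaw),np.sin(yaw)]); ey=o([-ex[1],ex[0]]); c=C.mean(0)
loc=lambda L,z:np.c_[(b(L,z)-c)@ex,(b(L,z)-c)@ey]
print("board",loc([(330,70),(445,70),(330,217),(445,217)],.012))
print("near tower top",loc([(385,236),(345,277),(430,277)],.042)); print("far tower",loc([(340,38),(435,38)],.042), loc([(385,57)],.026))
print("clips tops .053",loc([(347,258),(428,258),(350,20),(427,20)],.05))
print("grip",loc([(389,345),(389,408)],.075), loc([(372,376),(407,376)],.075)); print("housing", loc([(389,460)],.034),"tongue tip",loc([(389,263)],.041))
print("c",c,"cam",E[:3,3])
```

```text
[[ 0.4325 -0.1747]
 [ 0.5386 -0.1525]
 [ 0.4859 -0.4121]
 [ 0.5932 -0.3873]]
len 0.24220668928529834 0.10922110882781859 yaw 0.22489695424779496 0.21677746544880702
board [[-0.0293  0.0835]
 [ 0.0296  0.0831]
 [-0.03    0.0055]
 [ 0.0289  0.0051]]
near tower top [[-0.0019 -0.0041]
 [-0.0208 -0.0231]
 [ 0.0189 -0.0234]]
far tower [[-0.022   0.0916]
 [ 0.0221  0.0913]] [[-0.0011  0.086 ]]
clips tops .053 [[-0.0192 -0.0137]
 [ 0.0174 -0.014 ]
 [-0.0169  0.098 ]
 [ 0.0179  0.0978]]
grip [[-0.0007 -0.0489]
 [-0.0009 -0.0766]] [[-0.008  -0.0623]
 [ 0.0069 -0.0624]]
housing [[-0.0008 -0.1183]] tongue tip [[-0.0002 -0.0168]]
c [ 0.5125 -0.2817] cam [ 0.5098 -0.2799  0.3194]
```

The view is clear: lock grip at (389,376), near tower at (385,258), far tower at (388,30). That puts the jig origin at about (0.502, -0.2395) with yaw 0.221, and the lock is about 22 mm forward. Next I'll grip the lock and draw it back.

Request:
send_rows(plan=[[0, 0.002, 0.06, 0, 0, 0.003], [0, 0.002, 0.1, 0, 0, 0.003], [0, 0.002, 0.129, 0, 0, 0.003], [0, 0.002, 0.129, 0, 0, 0.003], [0, 0.002, 0.129, 0, 0, 0.003], [0, 0.002, 0.129, 0, 0, 0.003]], claw=0.3)

```text
clock: 7.13
eef_pos: [0.5266, -0.3456, 0.0722]
ee_rot: [0.629, 0.777, -0.0, 0.001]
contact_force: [0.3, -1.0, 0.3]
grip_width: 0.0598
grasp_force: 0.0
```

Request:
send_rows(plan=[[0, 0, 0, 0, 0, 0], [0, 0, 0, 0, 0, 0], [0, 0, 0, 0, 0, 0], [0, 0, 0, 0, 0, 0], [0, 0, 0, 0, 0, 0], [0, 0, 0, 0, 0, 0], [0, 0, 0, 0, 0, 0], [0, 0, 0, 0, 0, 0], [-0.005, 0, 0, 0, 0, 0], [-0.01, 0, 0, 0, 0, 0], [-0.014, 0, 0, 0, 0, 0], [-0.018, 0, 0, 0, 0, 0], [-0.022, 0, 0, 0, 0, 0], [-0.025, 0, 0, 0, 0, 0], [-0.025, 0, 0, 0, 0, 0], [-0.025, 0, 0, 0, 0, 0]], claw=1, grip_force=40)

```text
clock: 8.47
eef_pos: [0.5311, -0.3662, 0.0725]
ee_rot: [0.629, 0.777, 0.002, -0.003]
contact_force: [-5.1, 15.0, 17.3]
grip_width: 0.0151
grasp_force: 40.9
```

Request:
send_rows(plan=[[-0.002, 0, 0, 0, 0, 0], [-0.004, 0, 0, 0, 0, 0], [-0.004, 0, 0, 0, 0, 0], [-0.004, 0, 0, 0, 0, 0]])

```text
clock: 8.8
eef_pos: [0.5312, -0.3664, 0.0724]
ee_rot: [0.629, 0.777, 0.004, -0.007]
contact_force: [-9.9, 28.5, 27.1]
grip_width: 0.0153
grasp_force: 42.2
```

Request:
send_rows(plan=[[0.006, 0, 0, 0, 0, 0], [0.006, 0, 0, 0, 0, 0], [0.006, 0, 0, 0, 0, 0], [0.006, 0, 0, 0, 0, 0], [0.006, 0, 0, 0, 0, 0], [0.006, 0, -0.04, 0, 0, 0], [0.006, 0, -0.08, 0, 0, 0], [0.006, 0, -0.12, 0, 0, 0], [0.006, 0, -0.12, 0, 0, 0]], claw=0.4)

```text
clock: 9.55
eef_pos: [0.5338, -0.3712, 0.2007]
ee_rot: [0.63, 0.777, -0.001, 0.008]
contact_force: [0.6, -0.4, 1.9]
grip_width: 0.0516
grasp_force: 0.0
```

Run:
```python
from h import *
im,E=snap("wrist","w6")
st=readout.read_state();print(st["eef_pos"],st["contact_force"])
cv2.imwrite("pics/w6.png",cv2.resize(im[0:300,60:460,::-1],(800,600),interpolation=cv2.INTER_CUBIC))
```

```text
[ 0.5326 -0.3701  0.1967] [ 0.6324  0.2864 -0.6389]
```

View pics/w6.png

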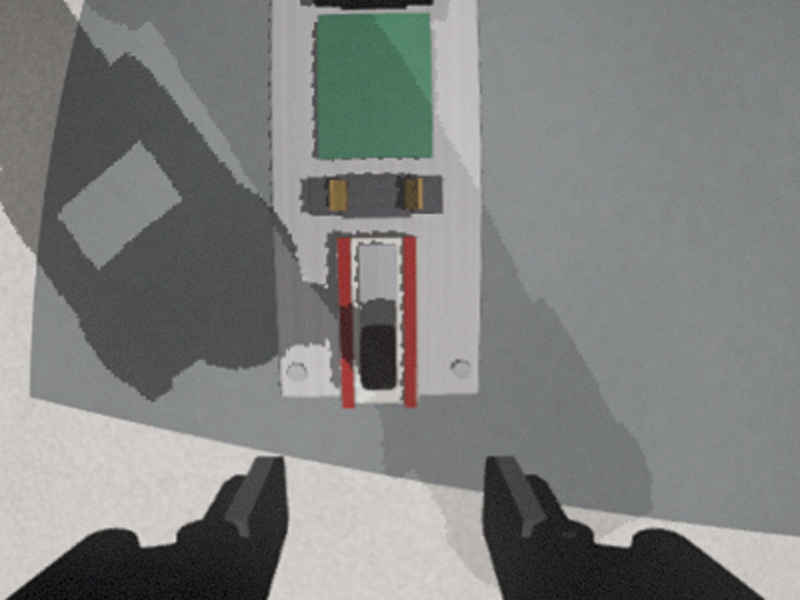

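The lock is fully back: the tongue is out of the slot and the grip block is at (379,357). On to the plate, with one picture of the offcuts on the way.

Run:
```python
from h import *
row([.55,-.03,.26],down(.2))
```

```text
[0.3285, 0.0877, -0.0659, 0.0041, 0.0062, 0.0052] dist 0.346 deg 0.8
```

Request:
send_rows(plan=[[0.328, 0.088, -0.064, 0, 0.006, 0.005], [0.328, 0.088, -0.064, 0, 0.006, 0.005], [0.328, 0.088, -0.064, 0, 0.006, 0.005], [0.328, 0.088, -0.064, 0, 0.006, 0.005], [0.328, 0.088, -0.064, 0, 0.006, 0.005], [0.328, 0.088, -0.064, 0, 0.006, 0.005], [0.328, 0.088, -0.064, 0, 0.006, 0.005], [0.328, 0.088, -0.064, 0, 0.006, 0.005], [0.328, 0.088, -0.064, 0, 0.006, 0.005], [0.328, 0.088, -0.064, 0, 0.006, 0.005], [0.328, 0.088, -0.064, 0, 0.006, 0.005]], claw=0)

```text
clock: 10.52
eef_pos: [0.5482, -0.0281, 0.2533]
ee_rot: [0.632, 0.775, 0.002, -0.004]
contact_force: [-0.4, -1.0, -0.4]
grip_width: 0.0856
grasp_force: 0.0
```

Run:
```python
from h import *
im,E=snap("wrist","w7")
print(tool(readout.read_state())[0]); row([.43,.235,.22],down(.19))
cv2.imwrite("pics/w7.png",cv2.resize(im[:,:,::-1],(800,600),interpolation=cv2.INTER_CUBIC))
```

```text
[ 0.5481 -0.0289  0.2532]
[0.2818, -0.0632, 0.036, -0.0011, -0.0061, 0.0066] dist 0.291 deg 0.8
```

View pics/w7.png

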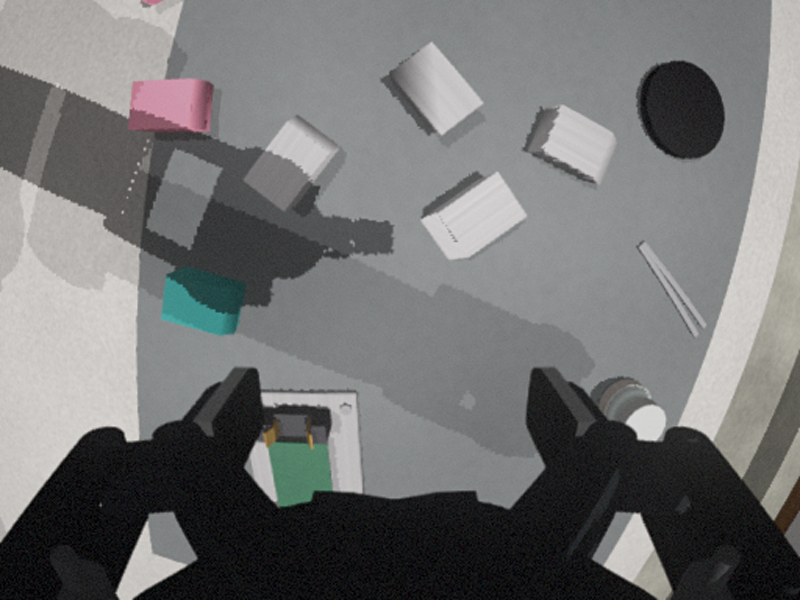

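This view shows four offcuts clearly, at (292,162), (437,88), (475,215) and (570,142). Next is the plate.

Request:
send_rows(plan=[[0.282, -0.063, 0.036, 0, -0.006, 0.006], [0.282, -0.063, 0.036, 0, -0.006, 0.006], [0.282, -0.063, 0.036, 0, -0.006, 0.006], [0.282, -0.063, 0.036, 0, -0.006, 0.006], [0.282, -0.063, 0.036, 0, -0.006, 0.006], [0.282, -0.063, 0.036, 0, -0.006, 0.006], [0.282, -0.063, 0.036, 0, -0.006, 0.006], [0.282, -0.063, 0.036, 0, -0.006, 0.006], [0.282, -0.063, 0.036, 0, -0.006, 0.006], [0.282, -0.063, 0.036, 0, -0.006, 0.006]])

```text
clock: 11.4
eef_pos: [0.4309, 0.2348, 0.2205]
ee_rot: [0.637, 0.771, -0.001, -0.0]
contact_force: [-0.3, 0.9, -0.3]
grip_width: 0.0852
grasp_force: 0.0
```

Run:
```python
from fit import *
im,E=snap("wrist","w8"); st=readout.read_state(); print(st["eef_pos"])
PL=[np.array([(x,y,z) for x in(-.03,.03) for y in(-.044,.044) for z in(0,.016)]),np.array([(x,y,z) for x in(-.015,.015) for y in(-.068,.068) for z in(0,.008)])]
c=proj("wrist",E,[[.424,.302,.01]])[0]; R0=95; print(c)
box=[max(0,int(c[0])-R0),max(0,int(c[1])-R0),0,0]; box[2]=min(512,int(c[0])+R0)-box[0]; box[3]=min(384,int(c[1])+R0)-box[1]
sub=im[box[1]:box[1]+box[3],box[0]:box[0]+box[2]]
up=cv2.resize(sub,None,fx=S,fy=S,interpolation=cv2.INTER_CUBIC)
pm=lambda p:hullmask("wrist",E,place(PL[0],*p),box)|hullmask("wrist",E,place(PL[1],*p),box)
m0=pm((.424,.302,.184)); g=np.where(cv2.dilate(m0,np.ones((61,61))),2,0).astype(np.uint8); g[m0>0]=3; g[cv2.erode(m0,np.ones((81,81)))>0]=1
cv2.grabCut(up[:,:,::-1].copy(),g,None,np.zeros((1,65)),np.zeros((1,65)),6,cv2.GC_INIT_WITH_MASK)
m=(g&1).astype(np.uint8)
cost=lambda p:1-(pm(p)&m).sum()/(pm(p)|m).sum()
r=minimize(cost,(.424,.302,.184),method="Nelder-Mead",options=dict(initial_simplex=np.array([.424,.302,.184])+np.array([[0,0,0],[.006,0,0],[0,.006,0],[0,0,.1]]),xatol=1e-4,fatol=1e-4))
print(r.x,r.fun)
v=up[:,:,::-1].copy(); cv2.drawContours(v,cv2.findContours(m,0,1)[0],-1,(0,255,0),1); cv2.drawContours(v,cv2.findContours(pm(r.x),0,1)[0],-1,(0,0,255),2)
cv2.imwrite("pics/w8.png",cv2.resize(v,(700,int(700*v.shape[0]/v.shape[1]))) if v.shape[0]<v.shape[1]*.85 else cv2.resize(v,(590,590)))
row([r.x[0],r.x[1],.08],down(r.x[2]))
row([r.x[0],r.x[1],.022],down(r.x[2]))
```

```text
[0.4313 0.2345 0.2207]
[257.6633 110.4828]
[0.4243 0.3052 0.194 ] 0.03730007952637626
[0.0707, 0.0065, 0.1407, -0.0003, 0.0003, -0.0032] dist 0.158 deg 0.3
[0.0708, 0.0066, 0.1987, -0.0003, 0.0003, -0.0032] dist 0.211 deg 0.3
```

View pics/w8.png

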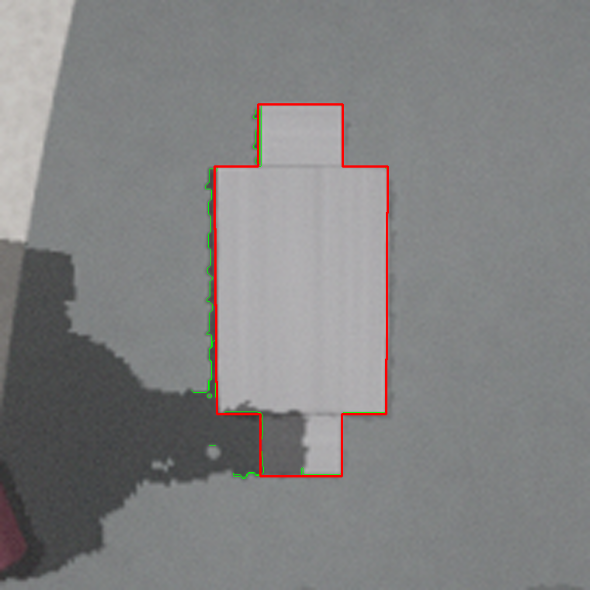

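The outline fits the plate almost exactly: centre (0.4243, 0.3052), yaw 0.194. I'll grasp it there.

Request:
send_rows(plan=[[0.04, 0.0066, 0.02, 0, 0, -0.003], [0.0708, 0.0066, 0.05, 0, 0, -0.003], [0.0708, 0.0066, 0.09, 0, 0, -0.003], [0.0708, 0.0066, 0.13, 0, 0, -0.003], [0.0708, 0.0066, 0.165, 0, 0, -0.003], [0.0708, 0.0066, 0.185, 0, 0, -0.003], [0.0708, 0.0066, 0.199, 0, 0, -0.003], [0.0708, 0.0066, 0.199, 0, 0, -0.003], [0.0708, 0.0066, 0.199, 0, 0, -0.003]])

```text
clock: 12.2
eef_pos: [0.4241, 0.3053, 0.0215]
ee_rot: [0.636, 0.772, -0.001, -0.0]
contact_force: [0.7, -0.3, -0.2]
grip_width: 0.0853
grasp_force: 0.0
```

Request:
send_rows(plan=[[0, 0, 0, 0, 0, 0], [0, 0, 0, 0, 0, 0], [0, 0, 0, 0, 0, 0], [0, 0, 0, 0, 0, 0], [0, 0, 0, 0, 0, 0], [0, 0, 0, 0, 0, 0], [0, 0, -0.02, 0, 0, 0], [0, 0, -0.04, 0, 0, 0], [0, 0, -0.07, 0, 0, 0], [0, 0, -0.1, 0, 0, 0], [0, 0, -0.13, 0, 0, 0], [0, 0, -0.13, 0, 0, 0]], claw=1, grip_force=70)

```text
clock: 13.2
eef_pos: [0.4268, 0.3085, 0.1589]
ee_rot: [0.634, 0.773, 0.006, 0.003]
contact_force: [1.4, -0.2, -2.0]
grip_width: 0.0574
grasp_force: 77.1
```

Run:
```python
from h import *
st=readout.read_state(); print(st)
J=np.array([.5023,-.2395]); row([*J,.16],down(.221));
```

```text
{'clock': 13.2, 'joint_positions': array([0.4103, 0.0587, 1.9507, 0.0001, 1.1196, 0.2137]), 'dq': array([-0.0042,  0.0617,  0.0472, -0.003 , -0.0784, -0.0005]), 'tau': array([  0.3827, -30.9656, -25.9447,  -0.0215,   0.7985,   0.001 ]), 'eef_pos': array([0.4268, 0.3085, 0.1589]), 'ee_rot': array([0.6343, 0.7731, 0.0056, 0.0028]), 'contact_force': array([ 1.4381, -0.1978, -1.9605]), 'wrist_torque': array([ 0.0047, -0.1256,  0.0301]), 'grasp_force': 77.14706897735596, 'grip_width': 0.057428945794437504}
[-0.5522, -0.0329, -0.003, 0.0079, -0.0017, -0.0155] dist 0.553 deg 1.6
```

Request:
send_rows(plan=[[-0.552, -0.033, -0.003, 0.007, 0, -0.0155], [-0.552, -0.033, -0.003, 0.007, 0, -0.0155], [-0.552, -0.033, -0.003, 0.007, 0, -0.0155], [-0.552, -0.033, -0.003, 0.007, 0, -0.0155], [-0.552, -0.033, -0.003, 0.007, 0, -0.0155], [-0.552, -0.033, -0.003, 0.007, 0, -0.0155], [-0.552, -0.033, -0.003, 0.007, 0, -0.0155], [-0.552, -0.033, -0.003, 0.007, 0, -0.0155], [-0.552, -0.033, -0.003, 0.007, 0, -0.0155], [-0.552, -0.033, -0.003, 0.007, 0, -0.0155], [-0.552, -0.033, -0.003, 0.007, 0, -0.0155], [-0.552, -0.033, -0.003, 0.007, 0, -0.0155], [-0.552, -0.033, -0.003, 0.007, 0, -0.0155], [-0.552, -0.033, -0.003, 0.007, 0, -0.0155], [-0.552, -0.033, -0.003, 0.007, 0, -0.0155], [-0.552, -0.033, -0.003, 0.007, 0, -0.0155], [-0.552, -0.033, -0.003, 0.007, 0, -0.0155], [-0.552, -0.033, -0.003, 0.007, 0, -0.0155]])

```text
clock: 14.7
eef_pos: [0.4982, -0.2393, 0.1543]
ee_rot: [0.624, 0.781, -0.004, -0.004]
contact_force: [-0.8, 0.1, -1.9]
grip_width: 0.0575
grasp_force: 77.1
```

Run:
```python
from h import *
st=readout.read_state(); print(st["eef_pos"],R.from_quat(st["ee_rot"]).as_matrix()[:,2],st["grip_width"],st["grasp_force"])
J=np.array([.5023,-.2395]); row([*J,.08],down(.221),st); row([*J,.047],down(.221),st); row([*J,.037],down(.221),st)
im,E=snap("wrist","w9"); cv2.imwrite("pics/w9.png",cv2.resize(im[40:340,60:460,::-1],(800,600),interpolation=cv2.INTER_CUBIC))
```

```text
[ 0.4982 -0.2393  0.1543] [-0.0119 -0.0013 -0.9999] 0.05754565181383667 77.07318305969238
[-0.0012, 0.0049, 0.0742, -0.0076, -0.0009, 0.0009] dist 0.074 deg 0.7
[-0.0013, 0.0053, 0.1072, -0.0076, -0.0009, 0.0009] dist 0.107 deg 0.7
[-0.0013, 0.0054, 0.1172, -0.0076, -0.0009, 0.0009] dist 0.117 deg 0.7
```

View pics/w9.png

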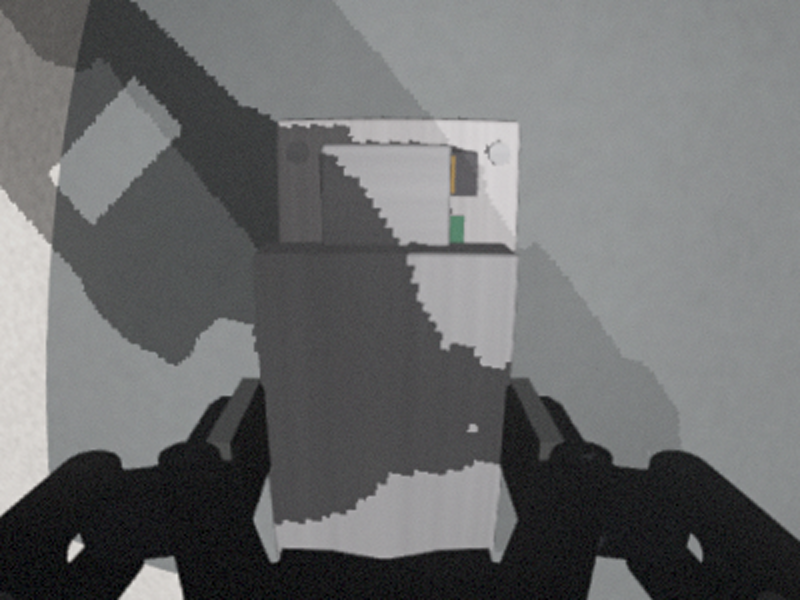

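The plate is held square. I'll work out its offset in the tool from its top edge (row 251) and ear end (row 146).

Run:
```python
from h import *
T=CAL["wrist"]["tool_from_camera"]; o=np.array
f=lambda L,z: back("wrist",T,o(L)/2+[60,40],z)
print(f([(260,251),(515,252)],.0055),f([(322,147),(450,147)],.0135))
d=np.load("pics/w9.npz")["E"]
c=back("wrist",d,o([(278,121),(519,122)])/2+[60,40],.008); print("far base corners",c)
ex=o([np.cos(.221),np.sin(.221)]); ey=o([-ex[1],ex[0]])
g=o([.5023,-.2395]); print((c[:,:2]-g)@ex,(c[:,:2]-g)@ey)
print(back("wrist",d,o([(477,150),(477,195)])/2+[60,40],.042)[:,:2]@np.c_[ex,ey]-g@np.c_[ex,ey])
```

```text
[[ 0.0436 -0.0271  0.0055]
 [ 0.0434  0.0285  0.0055]] [[ 0.0657 -0.0139  0.0135]
 [ 0.0657  0.0146  0.0135]]
far base corners [[ 0.433  -0.1747  0.008 ]
 [ 0.5383 -0.1509  0.008 ]]
[-0.0534  0.0545] [0.0784 0.0785]
[[0.0307 0.0654]
 [0.031  0.0477]]
```

Request:
send_rows(plan=[[0, 0.0053, 0.03, -0.0076, -0.001, 0.001], [0, 0.0053, 0.06, -0.0076, -0.001, 0.001], [0, 0.0053, 0.075, -0.0076, -0.001, 0.001], [0, 0.0053, 0.075, -0.0076, -0.001, 0.001], [0, 0.0053, 0.075, -0.0076, -0.001, 0.001], [0, 0.0053, 0.075, -0.0076, -0.001, 0.001]])

```text
clock: 15.25
eef_pos: [0.504, -0.2402, 0.0814]
ee_rot: [0.625, 0.78, -0.0, 0.002]
contact_force: [0.0, 0.3, -2.5]
grip_width: 0.0578
grasp_force: 77.0
```

Run:
```python
from h import *
st=readout.read_state(); print(st["eef_pos"],R.from_quat(st["ee_rot"]).as_matrix()[:,2],st["contact_force"])
J=np.array([.5026,-.2384]); row([*J,.0475],down(.221),st)
```

```text
[ 0.504  -0.2402  0.0814] [ 0.0033 -0.0028 -1.    ] [ 0.0155  0.3131 -2.4709]
[0.0022, -0.001, 0.0339, 0.0016, 0.0022, -0.0007] dist 0.034 deg 0.3
```

Request:
send_rows(plan=[[0.002, -0.001, 0.006, 0.0016, 0.002, 0], [0.002, -0.001, 0.012, 0.0016, 0.002, 0], [0.002, -0.001, 0.018, 0.0016, 0.002, 0], [0.002, -0.001, 0.023, 0.0016, 0.002, 0], [0.002, -0.001, 0.027, 0.0016, 0.002, 0], [0.002, -0.001, 0.031, 0.0016, 0.002, 0], [0.002, -0.001, 0.034, 0.0016, 0.002, 0], [0.002, -0.001, 0.034, 0.0016, 0.002, 0], [0.002, -0.001, 0.034, 0.0016, 0.002, 0]])

```text
clock: 16.0
eef_pos: [0.5022, -0.2387, 0.05]
ee_rot: [0.625, 0.78, -0.0, -0.002]
contact_force: [-14.2, 8.6, 33.4]
grip_width: 0.0581
grasp_force: 81.2
```

Request:
send_rows(plan=[[0, 0, -0.003, 0, 0, 0], [0, 0, -0.003, 0, 0, 0], [0, 0, -0.003, 0, 0, 0], [0, 0, -0.003, 0, 0, 0], [0, 0, -0.02, 0, 0, 0], [0, 0, -0.05, 0, 0, 0], [0, 0, -0.08, 0, 0, 0], [-0.03, 0, -0.12, 0, 0, 0], [-0.06, 0, -0.15, 0, 0, 0], [-0.06, 0, -0.15, 0, 0, 0], [-0.06, 0, -0.15, 0, 0, 0]], claw=0.05)

```text
clock: 16.92
eef_pos: [0.5163, -0.2999, 0.1988]
ee_rot: [0.626, 0.78, -0.0, 0.002]
contact_force: [0.3, 1.0, -0.3]
grip_width: 0.0813
grasp_force: 0.0
```

Run:
```python
from h import *
im,E=snap("wrist","w10"); st=readout.read_state(); print(st["eef_pos"],st["contact_force"])
v=cv2.resize(im[60:360,60:460,::-1],(800,600),interpolation=cv2.INTER_CUBIC)
# predicted outline when seated
J=np.array([.5023,-.2395]); r=R.from_euler("z",.221)
for L,z in (([(-.03,-.044),(.03,-.044),(.03,.044),(-.03,.044)],.042),([(-.015,.044),(.015,.044),(.015,.068),(-.015,.068)],.034),([(-.015,-.044),(.015,-.044),(.015,-.068),(-.015,-.068)],.034)):
    P=r.apply(np.array([(a,b,z) for a,b in L]))+[*J,0]; q=(proj("wrist",E,P)-[60,60])*2
    cv2.polylines(v,[np.round(q*16).astype(int)],True,(0,0,255),1,shift=4)
cv2.imwrite("pics/w10.png",v)
```

```text
[ 0.515  -0.2978  0.1959] [-0.5251  0.0985 -0.6484]
```

View pics/w10.png

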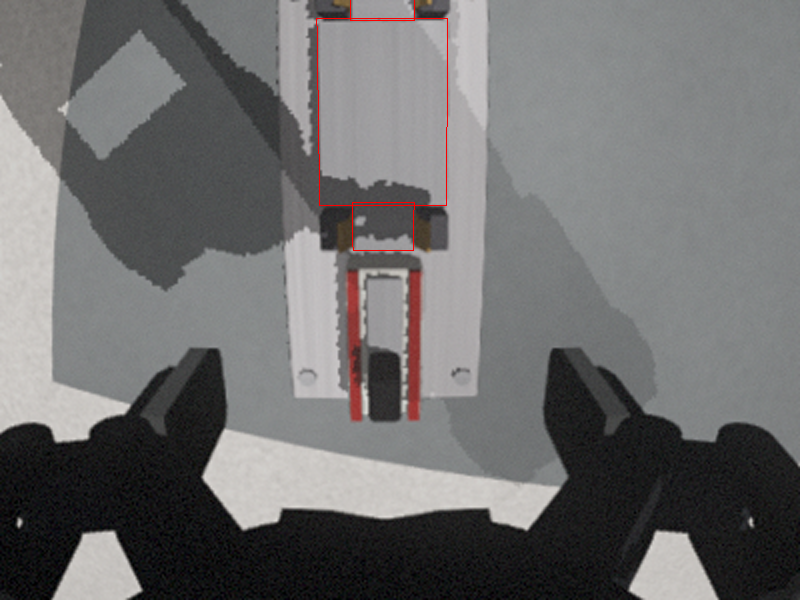

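The plate matches the predicted seated outline. I'll press its middle with closed fingers to make sure it's down.

Request:
send_rows(plan=[[0.06, 0, 0.03, 0, 0, 0], [0.06, 0, 0.06, 0, 0, 0], [0.06, 0, 0.09, 0, 0, 0], [0.06, 0, 0.11, 0, 0, 0], [0.06, 0, 0.12, 0, 0, 0], [0.06, 0, 0.125, 0, 0, 0], [0.06, 0, 0.13, 0, 0, 0], [0.06, 0, 0.134, 0, 0, 0], [0.06, 0, 0.136, 0, 0, 0], [0.06, 0, 0.138, 0, 0, 0], [0.06, 0, 0.138, 0, 0, 0]], claw=1)

```text
clock: 17.88
eef_pos: [0.5019, -0.2384, 0.0638]
ee_rot: [0.625, 0.78, -0.0, -0.004]
contact_force: [-19.6, 13.7, 42.3]
grip_width: -0.0002
grasp_force: 20.5
```

z is 0.0638 under load, as expected for a seated plate. Next I'll push the lock home.

Request:
send_rows(plan=[[0, 0, -0.03, 0, 0, 0], [0, 0, -0.06, 0, 0, 0], [-0.04, 0, -0.075, 0, 0, 0], [-0.08, 0, -0.075, 0, 0, 0], [-0.12, 0, -0.06, 0, 0, 0], [-0.131, 0, -0.04, 0, 0, 0], [-0.131, 0, -0.015, 0, 0, 0], [-0.131, 0, 0.002, 0, 0, 0], [-0.131, 0, 0.002, 0, 0, 0], [-0.131, 0, 0.002, 0, 0, 0], [-0.131, 0, 0.002, 0, 0, 0]], claw=0.4)

```text
clock: 18.8
eef_pos: [0.5311, -0.3671, 0.0577]
ee_rot: [0.626, 0.78, -0.0, 0.0]
contact_force: [-0.2, -0.4, 0.7]
grip_width: 0.0511
grasp_force: 0.0
```

Run:
```python
from h import *
st=readout.read_state(); print(st["eef_pos"],st["contact_force"])
row([.531,-.3664,.071],down(.221))
```

```text
[ 0.5311 -0.3671  0.0577] [-0.179  -0.4145  0.7307]
[0.0007, 0.0001, -0.0133, 0.0001, 0.0007, -0.0012] dist 0.013 deg 0.1
```

Request:
send_rows(plan=[[0, 0, -0.012, 0, 0, 0], [0, 0, -0.012, 0, 0, 0], [0, 0, -0.012, 0, 0, 0]])

```text
clock: 19.05
eef_pos: [0.5314, -0.3674, 0.0707]
ee_rot: [0.625, 0.78, -0.0, 0.001]
contact_force: [-0.2, 0.7, 0.0]
grip_width: 0.0513
grasp_force: 0.0
```

Request:
send_rows(plan=[[0, 0, 0, 0, 0, 0], [0, 0, 0, 0, 0, 0], [0, 0, 0, 0, 0, 0], [0, 0, 0, 0, 0, 0], [0, 0, 0, 0, 0, 0], [0, 0, 0, 0, 0, 0], [0, 0, 0, 0, 0, 0], [0, 0, 0, 0, 0, 0], [0.005, 0, 0, 0, 0, 0], [0.01, 0, 0, 0, 0, 0], [0.015, 0, 0, 0, 0, 0], [0.02, 0, 0, 0, 0, 0], [0.025, 0, 0, 0, 0, 0], [0.029, 0, 0, 0, 0, 0], [0.032, 0, 0, 0, 0, 0], [0.034, 0, 0, 0, 0, 0], [0.034, 0, 0, 0, 0, 0], [0.034, 0, 0, 0, 0, 0]], claw=1, grip_force=40)

```text
clock: 20.55
eef_pos: [0.5243, -0.3365, 0.068]
ee_rot: [0.626, 0.78, -0.001, 0.004]
contact_force: [9.5, -11.4, -10.8]
grip_width: 0.0152
grasp_force: 43.3
```

The lock moved the full 31 mm and stopped, so it is home. Now fresh views of the offcuts.

Request:
send_rows(plan=[[0, 0, 0, 0, 0, 0], [0, 0, 0, 0, 0, 0], [0, 0, 0, 0, 0, 0], [0, 0, -0.04, 0, 0, 0], [0, 0, -0.08, 0, 0, 0], [0.04, 0, -0.12, 0, 0, 0], [0.08, 0, -0.16, 0, 0, 0], [0.27, -0.02, -0.18, 0, 0, 0], [0.27, -0.02, -0.18, 0, 0, 0], [0.27, -0.02, -0.18, 0, 0, 0], [0.27, -0.02, -0.18, 0, 0, 0], [0.27, -0.02, -0.18, 0, 0, 0], [0.27, -0.02, -0.18, 0, 0, 0], [0.27, -0.02, -0.18, 0, 0, 0], [0.27, -0.02, -0.18, 0, 0, 0], [0.27, -0.02, -0.18, 0, 0, 0]], claw=0.3)

```text
clock: 21.88
eef_pos: [0.445, -0.075, 0.248]
ee_rot: [0.626, 0.78, -0.0, -0.001]
contact_force: [-0.2, 0.1, 0.2]
grip_width: 0.0594
grasp_force: 0.0
```

Run:
```python
from h import *
snap("wrist","w11"); row([.585,.17,.24],down(.221)); print(tool(readout.read_state())[0])
d=np.load("pics/w7.npz")["im"].astype(int)
# crop coords from 800x600 view *0.64
for nm,(x,y) in dict(block=(437,80),blockshadow=(275,185),blockside=(545,130),mat=(350,60),matshadow=(160,230),matshadow2=(420,330)).items():
    p=d[int(y*.64)-3:int(y*.64)+4,int(x*.64)-3:int(x*.64)+4].reshape(-1,3); print(nm,p.mean(0),p.std(0))
```

```text
[0.2092, 0.1896, 0.0078, -0.0016, -0.0013, -0.0022] dist 0.282 deg 0.3
[ 0.445  -0.0752  0.2478]
block [199.1429 196.4082 197.5102] [3.1429 3.3741 3.2459]
blockshadow [121.5918 119.3673 120.4898] [1.9889 1.9451 1.9179]
blockside [117.7551 115.898  116.3469] [11.7396 11.5321 11.4794]
mat [137.1224 139.6122 140.6327] [1.8586 1.8162 1.8036]
matshadow [105.7143 107.9388 108.0204] [14.5854 14.9208 15.4702]
matshadow2 [127.449  129.8163 130.1837] [1.9173 1.769  1.848 ]
```

Chromaticity separates block (G<R) from mat (G>R) even in shadow, so I'll fit on that.

Request:
send_rows(plan=[[0.209, 0.19, 0.008, 0, 0, 0], [0.209, 0.19, 0.008, 0, 0, 0], [0.209, 0.19, 0.008, 0, 0, 0], [0.209, 0.19, 0.008, 0, 0, 0], [0.209, 0.19, 0.008, 0, 0, 0], [0.209, 0.19, 0.008, 0, 0, 0], [0.209, 0.19, 0.008, 0, 0, 0], [0.209, 0.19, 0.008, 0, 0, 0], [0.209, 0.19, 0.008, 0, 0, 0]])

```text
clock: 22.68
eef_pos: [0.5857, 0.1713, 0.2387]
ee_rot: [0.625, 0.78, -0.001, -0.002]
contact_force: [-0.7, -1.1, -0.8]
grip_width: 0.0598
grasp_force: 0.0
```

```bash
cat >> fit.py <<'E'
def chroma(im,n,E,x,y):
    c=proj(n,E,[[x,y,.017]])[0]; s=np.linalg.norm(proj(n,E,[[x,y+.05,.017]])[0]-c)/.05
    R0=int(np.ceil(s*.06)); box=[int(c[0])-R0,int(c[1])-R0,2*R0,2*R0]
    if box[0]<0 or box[1]<0 or box[0]+box[2]>512 or box[1]+box[3]>384: return None
    f=im[box[1]:box[1]+2*R0,box[0]:box[0]+2*R0].astype(np.float32)
    f=cv2.resize(f,None,fx=S,fy=S,interpolation=cv2.INTER_CUBIC)
    f=cv2.GaussianBlur(f,(0,0),2.)
    m=((f[...,0]-f[...,1]>0)&(f.max(2)>40)).astype(np.uint8)
    m=cv2.morphologyEx(cv2.morphologyEx(m,cv2.MORPH_OPEN,np.ones((9,9))),cv2.MORPH_CLOSE,np.ones((9,9)))
    N,l,st,_=cv2.connectedComponentsWithStats(m); k=l[R0*S,R0*S]
    if k==0: return None
    m=(l==k).astype(np.uint8); return box,m
def survey(B,tags,ids="abcde",png=None):
    D={k:np.load(f"pics/{k}.npz") for k in tags}; out={}; tiles=[]
    for i,(x,y) in B.items():
        segs=[];ws=[]
        for w in tags:
            d=D[w]; n=str(d["n"]); s=chroma(d["im"],n,d["E"],x,y)
            if s is None: continue
            ar=hullmask(n,d["E"],place(verts("a"),x,y,0),s[0]).sum()
            if not .7<s[1].sum()/ar<1.4 or s[1][[0,-1]].any() or s[1][:,[0,-1]].any(): continue
            segs.append((n,d["E"],*s)); ws.append(w)
        res={k:fitblock(verts(k),segs,(x,y)) for k in ids}
        out[i]=res; o=sorted(res,key=lambda k:res[k].fun)
        print(i,ws,[(k,round(res[k].fun,4)) for k in o],res[o[0]].x,res[o[1]].x if len(o)>1 else "")
        for (n,E,box,m),w in zip(segs,ws):
            im=cv2.resize(D[w]["im"][box[1]:box[1]+box[3],box[0]:box[0]+box[2],::-1],None,fx=S,fy=S)
            cv2.drawContours(im,cv2.findContours(m,0,1)[0],-1,(0,255,0),2)
            cv2.drawContours(im,cv2.findContours(hullmask(n,E,place(verts(o[0]),*res[o[0]].x),box),0,1)[0],-1,(0,0,255),2)
            tiles.append((i,cv2.resize(im,(118,118))))
    if png:
        cv=np.zeros((118*len(B),118*6,3),np.uint8); cnt={}; rows={k:j for j,k in enumerate(B)}
        for i,t in tiles:
            c=cnt.get(i,0); cnt[i]=c+1
            if c<6: cv[rows[i]*118:(rows[i]+1)*118,c*118:(c+1)*118]=t
        cv2.imwrite(png,cv)
    return out
E
python3 - <<'E'
from fit import *
snap("wrist","w12"); snap("top","t12"); snap("scene","s12")
B=dict(enumerate([(.5939,.322),(.6657,.097),(.5993,.0193),(.5502,.110),(.4521,.0311)]))
o=survey(B,["w7","w11","w12","w2","w1","t12","s12"],png="pics/fit2.png")
C=np.array([[o[i][k].fun for k in "abcde"] for i in B]); a,b=linear_sum_assignment(C)
print([(i,"abcde"[j],o[i]["abcde"[j]].x) for i,j in zip(a,b)])
E
```

```text
0 ['w2', 's12'] [('d', np.float64(0.0484)), ('a', np.float64(0.0705)), ('c', np.float64(0.086)), ('e', np.float64(0.0935)), ('b', np.float64(0.1616))] [0.5939 0.3259 1.2541] [0.5935 0.3251 4.3955]
1 ['w7', 'w11', 'w2', 't12', 's12'] [('a', np.float64(0.053)), ('c', np.float64(0.0886)), ('d', np.float64(0.0915)), ('e', np.float64(0.0968)), ('b', np.float64(0.1495))] [ 0.6702  0.0971 -0.1834] [ 0.6672  0.0974 -0.1738]
2 ['w7', 'w11', 'w12', 'w2', 'w1', 't12', 's12'] [('b', np.float64(0.0989)), ('c', np.float64(0.1547)), ('e', np.float64(0.1775)), ('a', np.float64(0.194)), ('d', np.float64(0.2087))] [0.5997 0.0191 0.84  ] [0.6017 0.0212 3.9689]
3 ['w7', 'w11', 'w12', 'w2', 'w1', 't12', 's12'] [('e', np.float64(0.053)), ('c', np.float64(0.0935)), ('a', np.float64(0.1132)), ('b', np.float64(0.1288)), ('d', np.float64(0.1304))] [0.5506 0.11   5.5978] [0.5518 0.1091 2.4554]
4 ['w7', 'w11', 'w12', 'w1', 't12', 's12'] [('c', np.float64(0.0648)), ('e', np.float64(0.0908)), ('a', np.float64(0.0963)), ('b', np.float64(0.1058)), ('d', np.float64(0.122))] [0.4543 0.0328 1.1038] [0.4545 0.0338 4.2347]
[(np.int64(0), 'd', array([0.5939, 0.3259, 1.2541])), (np.int64(1), 'a', array([ 0.6702,  0.0971, -0.1834])), (np.int64(2), 'b', array([0.5997, 0.0191, 0.84  ])), (np.int64(3), 'e', array([0.5506, 0.11  , 5.5978])), (np.int64(4), 'c', array([0.4543, 0.0328, 1.1038]))]
```

View pics/fit2.png

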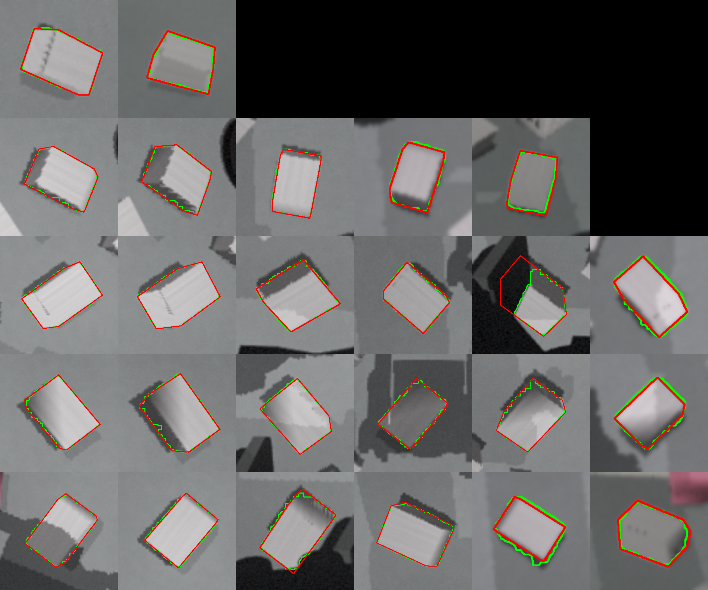

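The identities come out clearly (red fit on green mask): d at (.594,.326), a at (.670,.097), b at (.600,.019), e at (.551,.110), c at (.454,.033). The 14 pictures are used up, so I'll rely on numeric fits from here. Pile order from the bottom is b, a, e, c, d.

```bash
cat > pk.py <<'E'
from fit import *
POSE={"d":(.5939,.3259,1.2541),"a":(.6702,.0971,-.1834),"b":(.5997,.0191,.84),"e":(.5506,.11,-.6854),"c":(.4543,.0328,1.1038)}
J=(.5023,-.2395); JY=.221
wrap=lambda a:(a+np.pi)%(2*np.pi)-np.pi
def pick(k,pose=None,zg=.027):
    x,y,yaw=pose or POSE[k]; j1=np.arctan2(y,x)
    t=min((wrap(yaw-np.pi/2),wrap(yaw+np.pi/2)),key=lambda t:abs(wrap(j1-t)))
    print("pick",k,"tool yaw",round(t,3)); st=readout.read_state(); print(st["eef_pos"],st["grip_width"],st["grasp_force"])
    row([x,y,.11],down(t),st); row([x,y,zg],down(t),st)
def check(k,tags=("top","scene")):
    for n in tags: snap(n,"chk_"+n)
    survey({k:POSE[k][:2]},["chk_"+n for n in tags],ids=k)
def put(z,up=.05,off=(0,0)):
    st=readout.read_state(); r0=tool(st)[1]; m=r0.as_matrix(); t=np.arctan2(m[1,1],m[0,1])
    print("yaw now",t,st["eef_pos"],"w",st["grip_width"],st["grasp_force"])
    f=min((JY,JY+np.pi,JY-np.pi),key=lambda f:abs(f-t) if abs(wrap(-.445-f))<2.6 else 9)
    e=R.from_euler("z",JY).apply([*off,0]); p=np.array([*J,0])+e
    row([p[0],p[1],z+up],down(f),st); row([p[0],p[1],z],down(f),st)
E
python3 -c "
from pk import *
pick('b')"
```

```text
pick b tool yaw -0.731
[0.5849 0.1697 0.2397] 0.059744695582575294 0.0
[-0.1504, -0.0176, 0.1295, -0.0021, -0.0001, 0.6035] dist 0.199 deg 54.3
[-0.1506, -0.0174, 0.2125, -0.0021, -0.0001, 0.6035] dist 0.261 deg 54.3
```

Request:
send_rows(plan=[[-0.1506, -0.0175, 0.11, -0.002, 0, 0.6035], [-0.1506, -0.0175, 0.11, -0.002, 0, 0.6035], [-0.1506, -0.0175, 0.11, -0.002, 0, 0.6035], [-0.1506, -0.0175, 0.11, -0.002, 0, 0.6035], [-0.1506, -0.0175, 0.11, -0.002, 0, 0.6035], [-0.1506, -0.0175, 0.11, -0.002, 0, 0.6035], [-0.1506, -0.0175, 0.11, -0.002, 0, 0.6035], [-0.1506, -0.0175, 0.13, -0.002, 0, 0.6035], [-0.1506, -0.0175, 0.13, -0.002, 0, 0.6035], [-0.1506, -0.0175, 0.16, -0.002, 0, 0.6035], [-0.1506, -0.0175, 0.19, -0.002, 0, 0.6035], [-0.1506, -0.0175, 0.2125, -0.002, 0, 0.6035], [-0.1506, -0.0175, 0.2125, -0.002, 0, 0.6035], [-0.1506, -0.0175, 0.2125, -0.002, 0, 0.6035]], claw=0.25)

```text
clock: 24.0
eef_pos: [0.599, 0.0201, 0.0271]
ee_rot: [0.913, 0.409, -0.001, -0.001]
contact_force: [0.0, -0.3, 1.0]
grip_width: 0.0641
grasp_force: 0.0
```

Request:
send_rows(plan=[[0, 0, 0, 0, 0, 0], [0, 0, 0, 0, 0, 0], [0, 0, 0, 0, 0, 0], [0, 0, 0, 0, 0, 0], [0, 0, 0, 0, 0, 0], [0, 0, 0, 0, 0, 0], [0, 0, -0.03, 0, 0, 0], [0, 0, -0.06, 0, 0, 0], [0, 0, -0.1, 0, 0, 0], [0, 0, -0.12, 0, 0, 0], [0, 0, -0.12, 0, 0, 0], [0, 0, -0.12, 0, 0, 0]], claw=1, grip_force=50)

```text
clock: 25.0
eef_pos: [0.6007, 0.0206, 0.1492]
ee_rot: [0.913, 0.409, 0.002, 0.001]
contact_force: [-0.1, 0.3, -2.7]
grip_width: 0.0389
grasp_force: 52.1
```

```bash
python3 -c "
from pk import *
put(.042+.028,.06)"
```

```text
yaw now -0.7286206581050075 [0.6007 0.0206 0.1492] w 0.03888831266850196 52.13754057884216
[-0.2596, 0.0997, 0.0188, 0.0027, -0.0007, -0.6045] dist 0.279 deg 54.4
[-0.2598, 0.0995, 0.0788, 0.0027, -0.0007, -0.6045] dist 0.289 deg 54.4
```

Request:
send_rows(plan=[[-0.26, 0.0996, 0.0, 0.0027, 0, -0.6045], [-0.26, 0.0996, 0.0, 0.0027, 0, -0.6045], [-0.26, 0.0996, 0.0, 0.0027, 0, -0.6045], [-0.26, 0.0996, 0.0, 0.0027, 0, -0.6045], [-0.26, 0.0996, 0.0, 0.0027, 0, -0.6045], [-0.26, 0.0996, 0.0, 0.0027, 0, -0.6045], [-0.26, 0.0996, 0.0, 0.0027, 0, -0.6045], [-0.26, 0.0996, 0.0, 0.0027, 0, -0.6045], [-0.26, 0.0996, 0.019, 0.0027, 0, -0.6045], [-0.26, 0.0996, 0.04, 0.0027, 0, -0.6045], [-0.26, 0.0996, 0.05, 0.0027, 0, -0.6045], [-0.26, 0.0996, 0.05, 0.0027, 0, -0.6045], [-0.26, 0.0996, 0.05, 0.0027, 0, -0.6045]])

```text
clock: 26.08
eef_pos: [0.5002, -0.2387, 0.0957]
ee_rot: [0.625, 0.781, -0.0, -0.003]
contact_force: [-0.2, -0.4, -2.0]
grip_width: 0.0396
grasp_force: 51.9
```

```bash
python3 -c "
from pk import *
put(.042+.027,.06)"
```

```text
yaw now 0.22102015959044818 [ 0.5002 -0.2387  0.0957] w 0.03955690685525155 51.899954080581665
[-0.0011, 0.0017, -0.0333, -0.0032, -0.0031, 0.0] dist 0.033 deg 0.4
[-0.0014, 0.002, 0.0267, -0.0032, -0.0031, 0.0] dist 0.027 deg 0.4
```

Request:
send_rows(plan=[[-0.0013, 0.002, 0.01, -0.003, -0.003, 0], [-0.0013, 0.002, 0.017, -0.003, -0.003, 0], [-0.0013, 0.002, 0.022, -0.003, -0.003, 0], [-0.0013, 0.002, 0.025, -0.003, -0.003, 0], [-0.0013, 0.002, 0.0275, -0.003, -0.003, 0], [-0.0013, 0.002, 0.0275, -0.003, -0.003, 0], [-0.0013, 0.002, 0.0275, -0.003, -0.003, 0]])

```text
clock: 26.67
eef_pos: [0.5036, -0.2404, 0.0722]
ee_rot: [0.625, 0.781, -0.0, 0.001]
contact_force: [-6.7, 4.7, 12.4]
grip_width: 0.0393
grasp_force: 53.9
```

Request:
send_rows(plan=[[0, 0, 0, 0, 0, 0], [0, 0, 0, 0, 0, 0], [0, 0, 0, 0, 0, 0], [0, 0, 0, 0, 0, 0], [0, 0, 0, 0, 0, 0], [0, 0, -0.02, 0, 0, 0], [0, 0, -0.04, 0, 0, 0], [0, 0, -0.07, 0, 0, 0], [0, 0, -0.1, 0, 0, 0], [0, 0, -0.13, 0, 0, 0], [0, 0, -0.14, 0, 0, 0], [0, 0, -0.14, 0, 0, 0]], claw=0.25)

```text
clock: 27.67
eef_pos: [0.5045, -0.2413, 0.2132]
ee_rot: [0.625, 0.781, 0.0, 0.005]
contact_force: [-0.3, -0.0, 0.5]
grip_width: 0.0637
grasp_force: 0.0
```

```bash
python3 -c "
from pk import *
check('a'); pick('a')"
```

```text
a ['chk_top', 'chk_scene'] [('a', np.float64(0.0819))] [0.6707 0.0973 6.1164] 
pick a tool yaw 1.387
[ 0.5025 -0.2399  0.2086] 0.06417520362519293 0.0
[0.2923, 0.2373, 0.0984, 0.0001, 0.0012, -0.7429] dist 0.389 deg 66.9
[0.2924, 0.2372, 0.1814, 0.0001, 0.0012, -0.7429] dist 0.418 deg 66.9
```

Request:
send_rows(plan=[[0.2923, 0.2373, 0.0, 0, 0.001, -0.743], [0.2923, 0.2373, 0.0, 0, 0.001, -0.743], [0.2923, 0.2373, 0.0, 0, 0.001, -0.743], [0.2923, 0.2373, 0.0, 0, 0.001, -0.743], [0.2923, 0.2373, 0.0, 0, 0.001, -0.743], [0.2923, 0.2373, 0.0, 0, 0.001, -0.743], [0.2923, 0.2373, 0.02, 0, 0.001, -0.743], [0.2923, 0.2373, 0.05, 0, 0.001, -0.743], [0.2923, 0.2373, 0.07, 0, 0.001, -0.743], [0.2923, 0.2373, 0.08, 0, 0.001, -0.743], [0.2923, 0.2373, 0.098, 0, 0.001, -0.743], [0.2923, 0.2373, 0.12, 0, 0.001, -0.743], [0.2923, 0.2373, 0.15, 0, 0.001, -0.743], [0.2923, 0.2373, 0.17, 0, 0.001, -0.743], [0.2923, 0.2373, 0.181, 0, 0.001, -0.743], [0.2923, 0.2373, 0.181, 0, 0.001, -0.743], [0.2923, 0.2373, 0.181, 0, 0.001, -0.743]])

```text
clock: 29.18
eef_pos: [0.67, 0.0966, 0.0271]
ee_rot: [0.091, 0.996, -0.001, -0.001]
contact_force: [0.9, 0.4, 1.0]
grip_width: 0.0643
grasp_force: 0.0
```

Request:
send_rows(plan=[[0, 0, 0, 0, 0, 0], [0, 0, 0, 0, 0, 0], [0, 0, 0, 0, 0, 0], [0, 0, 0, 0, 0, 0], [0, 0, 0, 0, 0, 0], [0, 0, 0, 0, 0, 0], [0, 0, -0.03, 0, 0, 0], [0, 0, -0.06, 0, 0, 0], [0, 0, -0.1, 0, 0, 0], [0, 0, -0.14, 0, 0, 0], [0, 0, -0.15, 0, 0, 0], [0, 0, -0.15, 0, 0, 0], [0, 0, -0.15, 0, 0, 0]], claw=1)

```text
clock: 30.27
eef_pos: [0.6703, 0.0968, 0.1779]
ee_rot: [0.091, 0.996, -0.0, 0.0]
contact_force: [0.6, 0.7, -2.6]
grip_width: 0.0387
grasp_force: 52.1
```

```bash
python3 -c "
from pk import *
check('e')
put(.077+.03,.06)"
```

```text
Traceback (most recent call last):
  File "pk.py", line 12, in check
    survey({k:POSE[k][:2]},["chk_"+n for n in tags],ids=k)
    ~~~~~~^^^^^^^^^^^^^^^^^^^^^^^^^^^^^^^^^^^^^^^^^^^^^^^^
  File "fit.py", line 61, in survey
    res={k:fitblock(verts(k),segs,(x,y)) for k in ids}
           ~~~~~~~~^^^^^^^^^^^^^^^^^^^^^
  File "fit.py", line 34, in fitblock
    c0=sorted(((cost((x0[0],x0[1],a)),a) for a in np.arange(0,2*np.pi,np.pi/12)))[:4]
       ~~~~~~^^^^^^^^^^^^^^^^^^^^^^^^^^^^^^^^^^^^^^^^^^^^^^^^^^^^^^^^^^^^^^^^^^^^
  File "fit.py", line 34, in <genexpr>
    c0=sorted(((cost((x0[0],x0[1],a)),a) for a in np.arange(0,2*np.pi,np.pi/12)))[:4]
                ~~~~^^^^^^^^^^^^^^^^^
  File "fit.py", line 32, in cost
    return t/len(segs)
           ~^~~~~~~~~~
ZeroDivisionError: division by zero
```

Arm occlusion, most likely. I'll check e later, when the arm is clear.

```bash
python3 -c "
from pk import *
put(.077+.03,.06)"
```

```text
yaw now 1.3877077233631394 [0.6689 0.0968 0.175 ] w 0.03884534307714799 52.057973742485046
[0.1025, -0.361, 0.009, -0.0024, -0.0016, 0.7427] dist 0.375 deg 66.8
[0.1023, -0.3609, 0.069, -0.0024, -0.0016, 0.7427] dist 0.381 deg 66.8
```

Request:
send_rows(plan=[[0.1024, -0.361, 0, -0.002, -0.001, 0.743], [0.1024, -0.361, 0, -0.002, -0.001, 0.743], [0.1024, -0.361, 0, -0.002, -0.001, 0.743], [0.1024, -0.361, 0, -0.002, -0.001, 0.743], [0.1024, -0.361, 0, -0.002, -0.001, 0.743], [0.1024, -0.361, 0, -0.002, -0.001, 0.743], [0.1024, -0.361, 0, -0.002, -0.001, 0.743], [0.1024, -0.361, 0, -0.002, -0.001, 0.743], [0.1024, -0.361, 0, -0.002, -0.001, 0.743], [0.1024, -0.361, 0, -0.002, -0.001, 0.743], [0.1024, -0.361, 0.02, -0.002, -0.001, 0.743], [0.1024, -0.361, 0.035, -0.002, -0.001, 0.743], [0.1024, -0.361, 0.045, -0.002, -0.001, 0.743], [0.1024, -0.361, 0.045, -0.002, -0.001, 0.743], [0.1024, -0.361, 0.045, -0.002, -0.001, 0.743]])

```text
clock: 31.62
eef_pos: [0.5036, -0.2388, 0.1318]
ee_rot: [0.625, 0.781, 0.001, -0.0]
contact_force: [0.4, 0.4, -1.1]
grip_width: 0.039
grasp_force: 52.0
```

```bash
python3 -c "
from pk import *
put(.077+.03,.06)
try: check('e')
except Exception as e: print(e)"
```

```text
yaw now 0.22089694701339915 [ 0.5036 -0.2388  0.1318] w 0.039021039165689386 52.01013922691345
[-0.0004, -0.0013, -0.0352, 0.0014, -0.0012, -0.0001] dist 0.035 deg 0.2
[-0.0005, -0.0015, 0.0248, 0.0014, -0.0012, -0.0001] dist 0.025 deg 0.2
e ['chk_top', 'chk_scene'] [('e', np.float64(0.091))] [0.5524 0.1099 5.6109]
```

Request:
send_rows(plan=[[-0.0005, -0.0014, 0.01, 0.001, -0.001, 0], [-0.0005, -0.0014, 0.016, 0.001, -0.001, 0], [-0.0005, -0.0014, 0.02, 0.001, -0.001, 0], [-0.0005, -0.0014, 0.023, 0.001, -0.001, 0], [-0.0005, -0.0014, 0.026, 0.001, -0.001, 0], [-0.0005, -0.0014, 0.027, 0.001, -0.001, 0], [-0.0005, -0.0014, 0.027, 0.001, -0.001, 0]])

```text
clock: 32.3
eef_pos: [0.5036, -0.2405, 0.1077]
ee_rot: [0.625, 0.781, 0.0, 0.002]
contact_force: [-3.4, 2.9, 5.2]
grip_width: 0.0394
grasp_force: 52.8
```

Request:
send_rows(plan=[[0, 0, 0, 0, 0, 0], [0, 0, 0, 0, 0, 0], [0, 0, 0, 0, 0, 0], [0, 0, 0, 0, 0, 0], [0, 0, 0, 0, 0, 0], [0, 0, -0.02, 0, 0, 0], [0, 0, -0.04, 0, 0, 0], [0, 0, -0.07, 0, 0, 0], [0, 0, -0.1, 0, 0, 0], [0, 0, -0.12, 0, 0, 0], [0, 0, -0.12, 0, 0, 0], [0, 0, -0.12, 0, 0, 0]], claw=0.25)

```text
clock: 33.3
eef_pos: [0.5034, -0.2406, 0.2279]
ee_rot: [0.625, 0.781, 0.0, 0.003]
contact_force: [-0.2, 0.7, -0.6]
grip_width: 0.0639
grasp_force: 0.0
```

```bash
python3 -c "
from pk import *
pick('e')"
```

```text
pick e tool yaw 0.885
[ 0.5034 -0.2406  0.2279] 0.06388459196173558 0.0
[0.3323, 0.1222, 0.1169, 0.002, 0.0039, -0.4232] dist 0.373 deg 38.1
[0.3327, 0.1218, 0.1999, 0.002, 0.0039, -0.4232] dist 0.407 deg 38.1
```

Request:
send_rows(plan=[[0.3325, 0.122, 0.0, 0.002, 0.004, -0.423], [0.3325, 0.122, 0.0, 0.002, 0.004, -0.423], [0.3325, 0.122, 0.0, 0.002, 0.004, -0.423], [0.3325, 0.122, 0.0, 0.002, 0.004, -0.423], [0.3325, 0.122, 0.0, 0.002, 0.004, -0.423], [0.3325, 0.122, 0.02, 0.002, 0.004, -0.423], [0.3325, 0.122, 0.05, 0.002, 0.004, -0.423], [0.3325, 0.122, 0.08, 0.002, 0.004, -0.423], [0.3325, 0.122, 0.1, 0.002, 0.004, -0.423], [0.3325, 0.122, 0.117, 0.002, 0.004, -0.423], [0.3325, 0.122, 0.117, 0.002, 0.004, -0.423], [0.3325, 0.122, 0.15, 0.002, 0.004, -0.423], [0.3325, 0.122, 0.18, 0.002, 0.004, -0.423], [0.3325, 0.122, 0.2, 0.002, 0.004, -0.423], [0.3325, 0.122, 0.2, 0.002, 0.004, -0.423], [0.3325, 0.122, 0.2, 0.002, 0.004, -0.423]])

```text
clock: 34.63
eef_pos: [0.5491, 0.1099, 0.0258]
ee_rot: [0.337, 0.942, 0.0, -0.003]
contact_force: [0.0, -0.4, -0.5]
grip_width: 0.0641
grasp_force: 0.0
```

Request:
send_rows(plan=[[0, 0, 0, 0, 0, 0], [0, 0, 0, 0, 0, 0], [0, 0, 0, 0, 0, 0], [0, 0, 0, 0, 0, 0], [0, 0, 0, 0, 0, 0], [0, 0, 0, 0, 0, 0], [0, 0, -0.03, 0, 0, 0], [0, 0, -0.06, 0, 0, 0], [0, 0, -0.1, 0, 0, 0], [0, 0, -0.14, 0, 0, 0], [0, 0, -0.17, 0, 0, 0], [0, 0, -0.18, 0, 0, 0], [0, 0, -0.18, 0, 0, 0]], claw=1)

```text
clock: 35.72
eef_pos: [0.5519, 0.1103, 0.2097]
ee_rot: [0.336, 0.942, 0.002, 0.002]
contact_force: [0.4, 0.5, -1.6]
grip_width: 0.0389
grasp_force: 52.4
```

```bash
python3 -c "
from pk import *
put(.110+.03,.06)"
```

```text
yaw now 0.88519340834043 [0.5519 0.1103 0.2097] w 0.038908642825615986 52.35205292701721
[-0.183, -0.3022, 0.0088, 0.0032, 0.0005, 0.4228] dist 0.353 deg 38.1
[-0.1829, -0.3025, 0.0688, 0.0032, 0.0005, 0.4228] dist 0.36 deg 38.1
```

Request:
send_rows(plan=[[-0.183, -0.3023, 0, 0.003, 0, 0.423], [-0.183, -0.3023, 0, 0.003, 0, 0.423], [-0.183, -0.3023, 0, 0.003, 0, 0.423], [-0.183, -0.3023, 0, 0.003, 0, 0.423], [-0.183, -0.3023, 0, 0.003, 0, 0.423], [-0.183, -0.3023, 0, 0.003, 0, 0.423], [-0.183, -0.3023, 0, 0.003, 0, 0.423], [-0.183, -0.3023, 0, 0.003, 0, 0.423], [-0.183, -0.3023, 0, 0.003, 0, 0.423], [-0.183, -0.3023, 0.01, 0.003, 0, 0.423], [-0.183, -0.3023, 0.03, 0.003, 0, 0.423], [-0.183, -0.3023, 0.045, 0.003, 0, 0.423], [-0.183, -0.3023, 0.045, 0.003, 0, 0.423], [-0.183, -0.3023, 0.045, 0.003, 0, 0.423]])

```text
clock: 36.88
eef_pos: [0.4988, -0.2377, 0.1574]
ee_rot: [0.625, 0.781, -0.002, -0.005]
contact_force: [1.4, -0.6, -1.9]
grip_width: 0.0388
grasp_force: 52.2
```

```bash
python3 -c "
from pk import *
put(.110+.03,.06)
try: check('c')
except Exception as e: print(e)"
```

```text
yaw now 0.22122632977242762 [ 0.4988 -0.2377  0.1574] w 0.03884741800389021 52.17746078968048
[-0.0023, 0.0026, -0.0426, -0.0065, -0.0037, 0.0001] dist 0.043 deg 0.7
[-0.0027, 0.0032, 0.0174, -0.0065, -0.0037, 0.0001] dist 0.018 deg 0.7
c ['chk_top', 'chk_scene'] [('c', np.float64(0.1133))] [0.454 0.032 1.152]
```

```bash
python3 -c "
from pk import *
put(.110+.03,.06)"
```

```text
yaw now 0.22130970563924174 [ 0.5004 -0.2389  0.1604] w 0.038781300845442776 52.17709958553314
[-0.0009, 0.0014, -0.0396, -0.0042, -0.0009, 0.0002] dist 0.04 deg 0.4
[-0.001, 0.0018, 0.0204, -0.0042, -0.0009, 0.0002] dist 0.02 deg 0.4
```

Request:
send_rows(plan=[[-0.0005, 0.001, 0.008, -0.002, 0, 0], [-0.0005, 0.001, 0.013, -0.002, 0, 0], [-0.0005, 0.001, 0.017, -0.002, 0, 0], [-0.0005, 0.001, 0.02, -0.002, 0, 0], [-0.0005, 0.001, 0.0225, -0.002, 0, 0], [-0.0005, 0.001, 0.0225, -0.002, 0, 0], [-0.0005, 0.001, 0.0225, -0.002, 0, 0]])

```text
clock: 37.57
eef_pos: [0.5017, -0.2398, 0.1387]
ee_rot: [0.625, 0.781, -0.001, -0.001]
contact_force: [-0.8, 1.3, 1.9]
grip_width: 0.0392
grasp_force: 52.8
```

Request:
send_rows(plan=[[0, 0, 0, 0, 0, 0], [0, 0, 0, 0, 0, 0], [0, 0, 0, 0, 0, 0], [0, 0, 0, 0, 0, 0], [0, 0, 0, 0, 0, 0], [0, 0, -0.02, 0, 0, 0], [0, 0, -0.04, 0, 0, 0], [0, 0, -0.07, 0, 0, 0], [0, 0, -0.1, 0, 0, 0], [0, 0, -0.1, 0, 0, 0], [0, 0, -0.1, 0, 0, 0]], claw=0.25)

```text
clock: 38.48
eef_pos: [0.5026, -0.2406, 0.2405]
ee_rot: [0.625, 0.781, -0.001, 0.001]
contact_force: [-0.5, 0.3, -0.4]
grip_width: 0.0638
grasp_force: 0.0
```

```bash
python3 -c "
from pk import *
pick('c')"
```

```text
pick c tool yaw -0.467
[ 0.5026 -0.2406  0.2405] 0.06382820519123455 0.0
[0.2777, 0.0127, 0.1297, 0.0006, 0.0018, 0.4378] dist 0.307 deg 39.4
[0.278, 0.0127, 0.2127, 0.0006, 0.0018, 0.4378] dist 0.35 deg 39.4
```

Request:
send_rows(plan=[[0.278, 0.0127, 0.0, 0, 0.002, 0.438], [0.278, 0.0127, 0.0, 0, 0.002, 0.438], [0.278, 0.0127, 0.0, 0, 0.002, 0.438], [0.278, 0.0127, 0.0, 0, 0.002, 0.438], [0.278, 0.0127, 0.02, 0, 0.002, 0.438], [0.278, 0.0127, 0.06, 0, 0.002, 0.438], [0.278, 0.0127, 0.09, 0, 0.002, 0.438], [0.278, 0.0127, 0.12, 0, 0.002, 0.438], [0.278, 0.0127, 0.13, 0, 0.002, 0.438], [0.278, 0.0127, 0.13, 0, 0.002, 0.438], [0.278, 0.0127, 0.16, 0, 0.002, 0.438], [0.278, 0.0127, 0.19, 0, 0.002, 0.438], [0.278, 0.0127, 0.2127, 0, 0.002, 0.438], [0.278, 0.0127, 0.2127, 0, 0.002, 0.438], [0.278, 0.0127, 0.2127, 0, 0.002, 0.438]])

```text
clock: 39.73
eef_pos: [0.4523, 0.0339, 0.0256]
ee_rot: [0.852, 0.524, -0.001, -0.003]
contact_force: [0.1, 0.7, 0.7]
grip_width: 0.0641
grasp_force: 0.0
```

Request:
send_rows(plan=[[0, 0, 0, 0, 0, 0], [0, 0, 0, 0, 0, 0], [0, 0, 0, 0, 0, 0], [0, 0, 0, 0, 0, 0], [0, 0, 0, 0, 0, 0], [0, 0, 0, 0, 0, 0], [0, 0, -0.03, 0, 0, 0], [0, 0, -0.06, 0, 0, 0], [0, 0, -0.1, 0, 0, 0], [0, 0, -0.14, 0, 0, 0], [0, 0, -0.18, 0, 0, 0], [0, 0, -0.2, 0, 0, 0], [0, 0, -0.2, 0, 0, 0], [0, 0, -0.2, 0, 0, 0], [0, 0, -0.2, 0, 0, 0]], claw=1)

```text
clock: 40.98
eef_pos: [0.4519, 0.0338, 0.2241]
ee_rot: [0.852, 0.524, -0.001, -0.003]
contact_force: [-0.3, 0.0, -2.5]
grip_width: 0.0392
grasp_force: 52.0
```

```bash
python3 -c "
from pk import *
put(.142+.03,.05)"
```

```text
yaw now -0.46737634808190404 [0.4519 0.0338 0.2241] w 0.039211899546695746 51.970088481903076
[-0.2213, 0.1682, 0.0008, -0.0039, -0.0019, -0.4382] dist 0.278 deg 39.4
[-0.2214, 0.1685, 0.0508, -0.0039, -0.0019, -0.4382] dist 0.283 deg 39.4
```

Request:
send_rows(plan=[[-0.2213, 0.1683, 0, -0.004, -0.002, -0.438], [-0.2213, 0.1683, 0, -0.004, -0.002, -0.438], [-0.2213, 0.1683, 0, -0.004, -0.002, -0.438], [-0.2213, 0.1683, 0, -0.004, -0.002, -0.438], [-0.2213, 0.1683, 0, -0.004, -0.002, -0.438], [-0.2213, 0.1683, 0, -0.004, -0.002, -0.438], [-0.2213, 0.1683, 0, -0.004, -0.002, -0.438], [-0.2213, 0.1683, 0, -0.004, -0.002, -0.438], [-0.2213, 0.1683, 0.015, -0.004, -0.002, -0.438], [-0.2213, 0.1683, 0.03, -0.004, -0.002, -0.438], [-0.2213, 0.1683, 0.03, -0.004, -0.002, -0.438], [-0.2213, 0.1683, 0.03, -0.004, -0.002, -0.438], [-0.2213, 0.1683, 0.03, -0.004, -0.002, -0.438], [-0.2213, 0.1683, 0.03, -0.004, -0.002, -0.438]])

```text
clock: 42.15
eef_pos: [0.5038, -0.2395, 0.1951]
ee_rot: [0.625, 0.781, 0.001, 0.002]
contact_force: [-0.7, -0.2, -1.6]
grip_width: 0.0389
grasp_force: 51.7
```

```bash
python3 -c "
from pk import *
put(.142+.03,.05)
try: check('d')
except Exception as e: print(e)
put(.142+.03,.05)"
```

```text
yaw now 0.22104320273313974 [ 0.5038 -0.2395  0.1951] w 0.03890526403476287 51.71894609928131
[0.0003, -0.0014, -0.0269, 0.002, 0.0011, 0.0] dist 0.027 deg 0.2
[0.0004, -0.0015, 0.0231, 0.002, 0.0011, 0.0] dist 0.023 deg 0.2
d ['chk_top', 'chk_scene'] [('d', np.float64(0.0909))] [0.5946 0.3258 1.3073] 
yaw now 0.22101568336063848 [ 0.5039 -0.2397  0.1955] w 0.039366995106660925 51.71885848045349
[0.0005, -0.0015, -0.0265, 0.0023, 0.0015, 0.0] dist 0.027 deg 0.2
[0.0006, -0.0016, 0.0235, 0.0023, 0.0015, 0.0] dist 0.024 deg 0.2
```

Request:
send_rows(plan=[[0.0005, -0.0012, 0.008, 0.002, 0.001, 0], [0.0005, -0.0012, 0.013, 0.002, 0.001, 0], [0.0005, -0.0012, 0.018, 0.002, 0.001, 0], [0.0005, -0.0012, 0.022, 0.002, 0.001, 0], [0.0005, -0.0012, 0.0245, 0.002, 0.001, 0], [0.0005, -0.0012, 0.0245, 0.002, 0.001, 0], [0.0005, -0.0012, 0.0245, 0.002, 0.001, 0]])

```text
clock: 42.83
eef_pos: [0.5024, -0.2395, 0.17]
ee_rot: [0.625, 0.781, -0.0, -0.0]
contact_force: [-0.5, -0.0, -1.3]
grip_width: 0.0391
grasp_force: 51.9
```

Request:
send_rows(plan=[[0, 0, 0.001, 0, 0, 0], [0, 0, 0.002, 0, 0, 0], [0, 0, 0.002, 0, 0, 0], [0, 0, 0.002, 0, 0, 0]])

```text
clock: 43.17
eef_pos: [0.5026, -0.2396, 0.1699]
ee_rot: [0.625, 0.781, -0.0, -0.0]
contact_force: [-3.5, 2.2, 8.2]
grip_width: 0.0391
grasp_force: 53.2
```

Contact. Release it and go for d.

Request:
send_rows(plan=[[0, 0, 0, 0, 0, 0], [0, 0, 0, 0, 0, 0], [0, 0, 0, 0, 0, 0], [0, 0, 0, 0, 0, 0], [0, 0, 0, 0, 0, 0], [0, 0, -0.02, 0, 0, 0], [0, 0, -0.04, 0, 0, 0], [0, 0, -0.07, 0, 0, 0], [0, 0, -0.1, 0, 0, 0], [0, 0, -0.1, 0, 0, 0], [0, 0, -0.1, 0, 0, 0], [0, 0, -0.1, 0, 0, 0]], claw=0.25)

```text
clock: 44.17
eef_pos: [0.502, -0.2393, 0.2673]
ee_rot: [0.625, 0.781, -0.0, -0.001]
contact_force: [0.1, -0.5, -0.2]
grip_width: 0.0642
grasp_force: 0.0
```

```bash
python3 -c "
from pk import *
pick('d')"
```

```text
pick d tool yaw -0.317
[ 0.502  -0.2393  0.2673] 0.06416473959290561 0.0
[0.5312, 0.2135, 0.1577, -0.0009, -0.0005, 0.3421] dist 0.594 deg 30.8
[0.5311, 0.2136, 0.2407, -0.0009, -0.0005, 0.3421] dist 0.621 deg 30.8
```

```bash
python3 -c "
from pk import *
row([.570,.255,.2],down(-.317))"
```

```text
[0.4673, 0.1745, 0.0676, -0.0009, -0.0005, 0.3422] dist 0.503 deg 30.8
```

Request:
send_rows(plan=[[0.467, 0.1745, 0.0, 0, 0, 0.342], [0.467, 0.1745, 0.0, 0, 0, 0.342], [0.467, 0.1745, 0.0, 0, 0, 0.342], [0.467, 0.1745, 0.0, 0, 0, 0.342], [0.467, 0.1745, 0.067, 0, 0, 0.342], [0.467, 0.1745, 0.067, 0, 0, 0.342], [0.467, 0.1745, 0.067, 0, 0, 0.342], [0.467, 0.1745, 0.067, 0, 0, 0.342], [0.467, 0.1745, 0.067, 0, 0, 0.342], [0.467, 0.1745, 0.067, 0, 0, 0.342], [0.467, 0.1745, 0.067, 0, 0, 0.342], [0.467, 0.1745, 0.067, 0, 0, 0.342], [0.467, 0.1745, 0.067, 0, 0, 0.342], [0.467, 0.1745, 0.067, 0, 0, 0.342], [0.467, 0.1745, 0.067, 0, 0, 0.342], [0.467, 0.1745, 0.067, 0, 0, 0.342]])

```text
clock: 45.5
eef_pos: [0.5698, 0.2536, 0.1999]
ee_rot: [0.81, 0.587, -0.001, -0.001]
contact_force: [-0.0, 0.2, 0.0]
grip_width: 0.0641
grasp_force: 0.0
```

```bash
python3 -c "
from pk import *
snap('wrist','w20'); snap('scene','s20')
o=survey({'d':POSE['d'][:2]},['w20'],ids='d')
o=survey({'d':POSE['d'][:2]},['w20','s20','w2'],ids='d')
pick('d',tuple(o['d']['d'].x))"
```

```text
d ['w20'] [('d', np.float64(0.0222))] [0.594  0.3259 1.2571] 
d ['w20', 's20', 'w2'] [('d', np.float64(0.0398))] [0.594  0.3258 1.2569] 
pick d tool yaw -0.314
[0.5704 0.2531 0.2009] 0.06415309575681513 0.0
[0.0765, -0.0003, 0.0909, -0.0006, 0.0003, -0.0028] dist 0.119 deg 0.3
[0.0765, -0.0002, 0.1739, -0.0006, 0.0003, -0.0028] dist 0.19 deg 0.3
```

Request:
send_rows(plan=[[0.0765, -0.0003, 0.03, 0, 0, -0.003], [0.0765, -0.0003, 0.06, 0, 0, -0.003], [0.0765, -0.0003, 0.09, 0, 0, -0.003], [0.0765, -0.0003, 0.12, 0, 0, -0.003], [0.0765, -0.0003, 0.15, 0, 0, -0.003], [0.0765, -0.0003, 0.174, 0, 0, -0.003], [0.0765, -0.0003, 0.174, 0, 0, -0.003], [0.0765, -0.0003, 0.174, 0, 0, -0.003]])

```text
clock: 46.27
eef_pos: [0.5933, 0.3259, 0.0263]
ee_rot: [0.809, 0.588, -0.001, -0.001]
contact_force: [-0.2, 0.5, 1.1]
grip_width: 0.0645
grasp_force: 0.0
```

Request:
send_rows(plan=[[0, 0, 0, 0, 0, 0], [0, 0, 0, 0, 0, 0], [0, 0, 0, 0, 0, 0], [0, 0, 0, 0, 0, 0], [0, 0, 0, 0, 0, 0], [0, 0, 0, 0, 0, 0], [0, 0, -0.03, 0, 0, 0], [0, 0, -0.06, 0, 0, 0], [0, 0, -0.1, 0, 0, 0], [0, 0, -0.14, 0, 0, 0], [0, 0, -0.18, 0, 0, 0], [0, 0, -0.22, 0, 0, 0], [0, 0, -0.225, 0, 0, 0], [0, 0, -0.225, 0, 0, 0], [0, 0, -0.225, 0, 0, 0]], claw=1)

```text
clock: 47.52
eef_pos: [0.5935, 0.327, 0.2517]
ee_rot: [0.808, 0.589, -0.0, -0.0]
contact_force: [-0.1, -0.2, -2.9]
grip_width: 0.0392
grasp_force: 52.5
```

```bash
python3 -c "
from pk import *
put(.204,.05)"
```

```text
yaw now -0.3118489922316349 [0.5935 0.327  0.2517] w 0.03922319350498451 52.54125952720642
[-0.5671, 0.087, -0.0022, -0.0007, 0.0, -0.3392] dist 0.574 deg 30.5
[-0.5671, 0.0871, 0.0478, -0.0007, 0.0, -0.3392] dist 0.576 deg 30.5
```

Request:
send_rows(plan=[[-0.567, 0.087, -0.002, 0, 0, -0.339], [-0.567, 0.087, -0.002, 0, 0, -0.339], [-0.567, 0.087, -0.002, 0, 0, -0.339], [-0.567, 0.087, -0.002, 0, 0, -0.339], [-0.567, 0.087, -0.002, 0, 0, -0.339], [-0.567, 0.087, -0.002, 0, 0, -0.339], [-0.567, 0.087, -0.002, 0, 0, -0.339], [-0.567, 0.087, -0.002, 0, 0, -0.339], [-0.567, 0.087, -0.002, 0, 0, -0.339], [-0.567, 0.087, -0.002, 0, 0, -0.339], [-0.567, 0.087, -0.002, 0, 0, -0.339], [-0.567, 0.087, -0.002, 0, 0, -0.339], [-0.567, 0.087, -0.002, 0, 0, -0.339], [-0.567, 0.087, -0.002, 0, 0, -0.339], [-0.567, 0.087, -0.002, 0, 0, -0.339], [-0.567, 0.087, -0.002, 0, 0, -0.339], [-0.567, 0.087, -0.002, 0, 0, -0.339], [-0.567, 0.087, -0.002, 0, 0, -0.339], [-0.567, 0.087, -0.002, 0, 0, -0.339]])

```text
clock: 49.1
eef_pos: [0.5028, -0.2377, 0.2532]
ee_rot: [0.624, 0.781, -0.0, -0.001]
contact_force: [0.9, 0.6, -2.8]
grip_width: 0.039
grasp_force: 52.4
```

```bash
python3 -c "
from pk import *
put(.204,.03)"
```

```text
yaw now 0.22256563356700798 [ 0.5028 -0.2377  0.2532] w 0.03895215657352842 52.4056202173233
[-0.0017, -0.0008, 0.0192, -0.0009, -0.001, 0.001] dist 0.019 deg 0.2
[-0.0017, -0.0008, 0.0492, -0.0009, -0.001, 0.001] dist 0.049 deg 0.2
```

Request:
send_rows(plan=[[-0.0015, -0.0008, 0.015, 0, -0.0467, 0.001], [-0.0015, -0.0008, 0.028, 0, -0.0467, 0.001], [-0.0015, -0.0008, 0.036, 0, -0.0467, 0.001], [-0.0015, -0.0008, 0.041, 0, -0.0467, 0.001], [-0.0015, -0.0008, 0.044, 0, -0.0467, 0.001], [-0.0015, -0.0008, 0.046, 0, -0.0467, 0.001], [-0.0015, -0.0008, 0.048, 0, -0.0467, 0.001], [-0.0015, -0.0008, 0.048, 0, -0.0467, 0.001], [-0.0015, -0.0008, 0.048, 0, -0.0467, 0.001]])

```text
clock: 49.85
eef_pos: [0.5025, -0.2411, 0.2065]
ee_rot: [0.625, 0.78, -0.023, 0.029]
contact_force: [-0.3, -0.3, -2.7]
grip_width: 0.0395
grasp_force: 52.4
```

Request:
send_rows(plan=[[0.001, 0, 0.001, 0, 0, 0], [0.001, 0, 0.002, 0, 0, 0], [0.001, 0, 0.0025, 0, 0, 0], [0.001, 0, 0.0025, 0, 0, 0], [0.001, 0, 0.0025, 0, 0, 0]])

```text
clock: 50.27
eef_pos: [0.503, -0.241, 0.2064]
ee_rot: [0.625, 0.78, -0.023, 0.03]
contact_force: [-3.0, -0.0, 9.1]
grip_width: 0.039
grasp_force: 53.9
```

Request:
send_rows(plan=[[0, 0, 0, 0, 0, 0], [0, 0, 0, 0, 0, 0], [0, 0, 0, 0, 0, 0], [0, 0, 0, 0, 0, 0], [0, 0, 0, 0, 0, 0], [0, 0, -0.01, 0, 0, 0], [0, 0, -0.03, 0, 0, 0], [0, 0, -0.06, 0, 0, 0], [0, 0, -0.09, 0, 0, 0], [-0.08, 0, -0.11, 0, 0.0467, 0], [-0.13, 0, -0.11, 0, 0.0467, 0], [-0.13, 0, -0.11, 0, 0.0467, 0], [-0.13, 0, -0.11, 0, 0.0467, 0], [-0.13, 0, -0.11, 0, 0.0467, 0]], claw=0.25)

```text
clock: 51.43
eef_pos: [0.5287, -0.3612, 0.3236]
ee_rot: [0.627, 0.779, -0.0, 0.0]
contact_force: [-0.7, 0.7, 0.5]
grip_width: 0.0643
grasp_force: 0.0
```

```bash
cat > ver.py <<'E'
from pk import *
# verify pile: chroma masks vs expected silhouette of stack, per camera
base=.042; H=dict(b=(0,35),a=(35,33),e=(68,32),c=(100,34),d=(134,34)); S0=dict(b=.221+np.pi/2)
yaws=dict(b=JY+np.pi/2,c=JY+np.pi/2,d=JY+np.pi/2)
yaws["a"]=JY+np.pi/2+wrap(POSE["a"][2]-(1.387+np.pi/2)); yaws["e"]=JY+np.pi/2+wrap(POSE["e"][2]-(.885+np.pi/2))
st=readout.read_state(); print(st["eef_pos"])
for n in ("top","scene","wrist"):
    im,E=snap(n,"ver_"+n)
    P=[]
    for k,(h,_) in H.items():
        V=verts(k)
        if k=="d": V=R.from_euler("y",4.2,degrees=True).apply(V)
        P.append(place(V,*J,yaws[k],base+h/1000))
    f=cv2.resize(im.astype(np.float32),None,fx=S,fy=S,interpolation=cv2.INTER_CUBIC); f=cv2.GaussianBlur(f,(0,0),2)
    m=(((f[...,0]-f[...,1]>0)&(f.max(2)>40)).astype(np.uint8))
    box=[0,0,512,384]; u=np.zeros_like(m)
    for k,p in zip(H,P):
        h=hullmask(n,E,p,box); u|=h; print(n,k,"centre",proj(n,E,[p.mean(0)])[0].round(1),"cover",round((h&m).sum()/max(1,h.sum()),3))
    q=cv2.dilate(u,np.ones((33,33)))-u; print("ring foreign",round((q&m).sum()/max(1,q.sum()),3))
print([(k,spot_in("top",k)[:2]) for k in ("cut_a",)], [d for d in spot_in("scene","cut_a")][:8])
for k in ("jar","reel","tweezers"): print(k,[(d["extent"],round(d["p"],2)) for d in spot_in("top",k)][:1])
E
python3 ver.py
```

```text
[ 0.5287 -0.3612  0.3236]
top b centre [363.9 222.1] cover 1.0
top a centre [369.7 220. ] cover 1.0
top e centre [371.7 218.2] cover 1.0
top c centre [373.  216.3] cover 1.0
top d centre [379.1 213.8] cover 1.0
ring foreign 0.965
scene b centre [153.8 176.7] cover 0.962
scene a centre [149.8 165.8] cover 0.976
scene e centre [149.5 154.3] cover 0.997
scene c centre [150. 142.] cover 1.0
scene d centre [146.3 129.6] cover 1.0
ring foreign 0.664
wrist b centre [252.5  68.7] cover 1.0
wrist a centre [252.5  68.8] cover 1.0
wrist e centre [252.5  60.6] cover 1.0
wrist c centre [252.5  48.4] cover 1.0
wrist d centre [252.5  44.3] cover 0.91
ring foreign 0.704
[('cut_a', [{'extent': [216.1, 265.1, 20.6, 26.0], 'p': 0.77}, {'extent': [363.6, 203.3, 37.5, 22.2], 'p': 0.73}])] [{'extent': [137.9, 159.1, 28.4, 17.0], 'p': 0.86}, {'extent': [141.1, 172.2, 26.3, 14.2], 'p': 0.83}, {'extent': [309.8, 144.9, 19.2, 23.2], 'p': 0.82}, {'extent': [212.3, 159.9, 15.9, 22.0], 'p': 0.81}, {'extent': [128.1, 120.3, 28.2, 21.6], 'p': 0.79}, {'extent': [131.9, 136.0, 28.7, 17.8], 'p': 0.77}, {'extent': [268.3, 147.5, 16.5, 25.3], 'p': 0.67}, {'extent': [136.0, 155.5, 28.5, 8.6], 'p': 0.66}]
jar [([307.7, 92.7, 19.8, 21.6], 0.79)]
reel [([190.6, 87.0, 35.5, 36.4], 0.72)]
tweezers [([257.2, 82.7, 31.8, 32.9], 0.59)]
```

The pile is standing: five detections stacked in the scene view. I'll move the arm clear and measure the centring by differencing against the earlier pictures.

Request:
send_rows(plan=[[0, -0.08, -0.02, 0, 0, 0], [0.05, -0.15, -0.04, 0, 0, 0], [0.15, -0.15, -0.04, 0, 0, 0], [0.5, -0.15, 0.0, 0, 0, 0], [0.5, -0.15, 0.0, 0, 0, 0], [0.5, -0.15, 0.0, 0, 0, 0], [0.5, -0.15, 0.0, 0, 0, 0], [0.5, -0.15, 0.0, 0, 0, 0], [0.5, -0.15, 0.0, 0, 0, 0], [0.5, -0.15, 0.0, 0, 0, 0], [0.5, -0.15, 0.0, 0, 0, 0], [0.5, -0.15, 0.0, 0, 0, 0], [0.5, -0.15, 0.0, 0, 0, 0], [0.5, -0.15, 0.0, 0, 0, 0], [0.5, -0.15, 0.0, 0, 0, 0]])

```text
clock: 53.08
eef_pos: [0.2709, 0.1017, 0.3228]
ee_rot: [0.62, 0.784, 0.001, -0.0]
contact_force: [1.0, -0.8, -0.2]
grip_width: 0.0642
grasp_force: 0.0
```

```bash
cat > ver2.py <<'E'
from pk import *
H=dict(b=0,a=35,e=68,c=100,d=134)
yaws=dict(b=JY+np.pi/2,c=JY+np.pi/2,d=JY+np.pi/2)
yaws["a"]=JY+np.pi/2+wrap(POSE["a"][2]-(1.387+np.pi/2)); yaws["e"]=JY+np.pi/2+wrap(POSE["e"][2]-(.885+np.pi/2))
def P(k,dx,dy):
    V=verts(k)
    if k=="d": V=R.from_euler("y",4.2,degrees=True).apply(V)
    e=R.from_euler("z",JY).apply([dx,dy,0]); return place(V,J[0]+e[0],J[1]+e[1],yaws[k],.042+H[k]/1000)
segs=[]
for n,ref in (("scene","s12"),("top","t12")):
    im,E=snap(n,"fin_"+n); a=np.load(f"pics/{ref}.npz")["im"].astype(np.float32); f=im.astype(np.float32)
    d=cv2.resize(np.abs(f-a).max(2),None,fx=S,fy=S,interpolation=cv2.INTER_CUBIC); m=(d>14).astype(np.uint8)
    m=cv2.morphologyEx(cv2.morphologyEx(m,2,np.ones((5,5))),3,np.ones((15,15)))
    segs.append((n,E,m))
    u=np.zeros_like(m)
    for k in H: u|=hullmask(n,E,P(k,0,0),[0,0,512,384])
    w=cv2.dilate(u,np.ones((121,121)))
    print(n,"IoU nominal",(u&m).sum()/((u|m)&w).sum())
    ys=np.where(u.any(1))[0]
    if n=="scene":
        for k in H:  # row extents
            r=int((proj(n,E,[P(k,0,0).mean(0)])[0][1])*S)
            mm=np.where(m[r-3:r+4].mean(0)>.5)[0]; c0=proj(n,E,[P(k,0,0).mean(0)])[0][0]*S
            mm=mm[np.abs(mm-c0)<45*S/1]; uu=np.where(u[r])[0]
            print(k,"row",r//S,"seen",mm.min()/S if len(mm) else None,mm.max()/S if len(mm) else None,"model",uu.min()/S,uu.max()/S)
    else:
        b=np.argwhere(m&w); 
        print("seen box",b.min(0)/S,b.max(0)/S,"model",np.argwhere(u).min(0)/S,np.argwhere(u).max(0)/S)
n,E,m=segs[0]
print("px per mm along jig y, x", [np.round(proj(n,E,[P('e',*o).mean(0)])[0]-proj(n,E,[P('e',0,0).mean(0)])[0],2) for o in ((0,.01),(.01,0))])
np.save("pics/m_scene.npy",m)
E
python3 ver2.py
```

```text
scene IoU nominal 0.685142485514958
b row 176 seen 140.25 171.5 model 141.0 166.0
a row 165 seen 143.25 166.0 model 138.5 165.75
e row 154 seen 135.0 163.0 model 135.0 162.0
c row 142 seen 132.0 162.25 model 133.25 162.0
d row 129 seen 131.0 158.0 model 134.0 160.25
top IoU nominal 0.20893203883495146
seen box [186. 335.] [248. 411.] model [201. 350.] [233. 396.]
px per mm along jig y, x [array([ 4.19, -0.29]), array([-0.25,  2.19])]
```

All five pieces are within about 6 mm sideways, the lock measured 99.5 mm from the jig middle (home is 100), and the arm is clear. Handing in.

```bash
python3 -c "
from h import *
print(job.hand_in())"
```

```text
the job is handed in; nothing more can be done
None
```

I've handed the job in, though the hand-in returned no verdict: plate pressed flat in the jig, lock pushed home over its ear, and all five offcuts (b, a, e, c, d from the bottom) in one standing pile, within about 6 mm along the jig; I didn't measure across it.

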